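Load the lino block into the bench press and lock it down

TASK

Take the larger of the two carved lino blocks out of the wooden rack and lay it flat, carved face up, in the shallow pocket of the press's sliding bed. Then slide the bed by its knob all the way under the press head to its end stop, and press the sprung lever down until its latch holds it. Leave the smaller block in the rack and do not disturb the jar, pot and paint box.

Things in the scene. Friction and masses are not known exactly. Their poses are not given: they have to be found in the camera images.
- press: Grey bench press, fixed. Base 170 x 325 x 16 mm, y -250 to 75. Origin at table level under the head's centre; +y is the way the bed slides home, z up. Head: bridge 170 (x) x 100 (y) mm on columns 65 to 85 mm either side in x, top z = 114 mm, platen under it at z = 76 mm. Bed comes out at -y, lever stands up to +y. Latch beside lever: x 19 to 41, y 44 to 113, up to z = 154 mm.
- bed (a joint): Slide of the press bed, m: 0 = fully out (pocket centre 170 mm to -y of the press origin), 0.170 = home under the head against the end stop. It starts anywhere from 0 to 0.04 and stays where it is left (about 3 N to move it).
- bed_pocket (a point): Centre of the pocket's floor in the aluminium bed, 32.5 mm above the table; moves with the bed. Pocket inside 106 mm along its x, 62 mm along its y (the slide direction, +y towards the head), rim 6 mm high and 6 mm thick all round, z up.
- bed_knob (a point): Centre of the upright round wooden knob on the bed, 30 mm diameter, 40 mm high (from 60.5 to 100.5 mm above the table), 90 mm to -y of the pocket centre, so it stays outside the head when the bed is home. Same axes as bed_pocket.
- lever (a joint): Press lever, rad: 0 = up (40 degrees above level), 0.72 = fully down, level. A spring (about 3 N at the grip) pushes it back up until, at about 0.66, a spring latch snaps over its side pin and holds it; pushing past the latch takes about 8 N at the grip.
- lever_grip (a point): Point on top of the lever's black round hand grip (23 mm diameter, 85 mm long, along the arm), 155 mm from the hinge, 30 mm from the free end. Its y axis points along the arm to the free end, z out of the grip's top. The hinge axis is along the press's x, 135 mm above the table over the press origin.
- rack: Plywood block rack, fixed, 200 (x) x 130 (y) x 30 mm high, origin under its centre. Two slots run along its y, centred 50 mm either side in x, each 28 mm wide between 8 mm rails; slot floor 12 mm, rail tops 30 mm above the table.
- block: The larger lino block, wood with a brown lino face cut with a leaf: 24 mm thick (x), 100 mm long (y), 56 mm (z), about 110 g. Starts standing on its long edge in either of the rack's slots. Origin: centre of that lower edge face; +x points out of the carved face, y along its length, z up while it stands. Lying carved face up, its x points up.
- block_mid (a point): The centre of the larger block's solid, 28 mm above block's origin along its z; same axes.
- spare: The smaller lino block, 24 mm thick (x) x 66 mm (y) x 42 mm (z), same look, standing in the other slot. Stays there.
- jar: White plastic bottle, 62 mm diameter, 120 mm high, standing; origin under its centre. Leave alone.
- pot: Purple open pot, 104 mm across the rim, 110 mm high; origin under its centre. Leave alone.
- paintbox: White open paint box, 110 x 200 x 22 mm; origin under its centre. Leave alone.
Things that resemble listed ones, but are neither listed nor needed, are in the scene too. What is shaped like the block but orange or red is not meant.

How it is judged:
On the way, in this order (a step that is already met when the one before it is completed fails the run):
1. The larger block lies in the bed's pocket, carved face up, while the bed is still out (x of block_mid in the frame of bed_pocket between -0.006 and 0.006 m and y of block_mid in the frame of bed_pocket between -0.006 and 0.006 m and z of block_mid in the frame of bed_pocket between 0.009 and 0.0145 m and angle between block_mid's own x axis and vertical below 0.08 rad and value of joint bed below 0.1 m), for 0.2 s.
2. The bed, with the block in its pocket, is home against the end stop while the lever is still up (x of block_mid in the frame of bed_pocket between -0.006 and 0.006 m and y of block_mid in the frame of bed_pocket between -0.006 and 0.006 m and z of block_mid in the frame of bed_pocket between 0.009 and 0.0145 m and angle between block_mid's own x axis and vertical below 0.08 rad and value of joint bed above 0.166 m and value of joint lever below 0.3 rad), for 0.2 s.
At the end, for the whole second after the job is handed in: The larger block lies at rest, flat and carved face up in the pocket (centre within 6 mm in x and y, 9 to 14.5 mm above its floor, tilt under 0.08 rad); the bed is within 4 mm of its end stop (joint above 0.166); the lever is latched down (joint above 0.6) (x of block_mid in the frame of bed_pocket between -0.006 and 0.006 m and y of block_mid in the frame of bed_pocket between -0.006 and 0.006 m and z of block_mid in the frame of bed_pocket between 0.009 and 0.0145 m and angle between block_mid's own x axis and vertical below 0.08 rad and value of joint bed above 0.166 m and value of joint lever above 0.6 rad and linear speed of block below 0.02 m/s); the robot touches nothing.
It fails at once if The smaller block is moved more than 20 mm (distance of spare from where it was at the start of the episode above 0.02 m).
It fails at once if The jar, pot or paint box is moved more than 30 mm (distance of any of jar, pot, paintbox from where it was at the start of the episode above 0.03 m).
It also fails if it takes over 72 s, if anything falls off the work surface, if the arm or the gripper's body presses on something with over 40 N, if the wrist force passes 120 N, or if a joint passes its speed limit or range.

ROBOT

A 7-joint arm with a two-finger parallel gripper is mounted at the origin on the work surface. World frame = base frame: x ahead of the robot, y to its left, z up, the work surface at z = 0. Lengths are in m, angles in rad, forces in N, time in s.
With the tool pointing down it reaches from about 0.4 to 0.875 m from the base axis. Payload 6.5 kg.
Tool frame: the origin (TCP) lies between the finger pads; the fingertips stand 17 mm ahead of it and the grasp point (between the pads) lies 2 mm behind it; x points along the fingers, y is the direction in which the jaws open and shut, and the axes are right-handed (so a half turn about x gives the same grasp; the last joint's range is limited). The gripper opens to 85 mm and grips with 20 to 120 N. Pads are 22 mm wide; open, the fingers measure 114 mm over their backs; the gripper's body (76 mm by 85 mm) begins 54 mm behind the grasp point. The pads swing forward as they close: fully open they stand 13 mm farther back than shut.
Start: joints at [1.048, 0.536, -0.004, 1.538, 0.003, 1.067, -0.071], TCP at [0.287, -0.583, 0.248] pointing down, gripper open.
Joint ranges: [-2.7, 2.7], [-0.37, 2.16], [-1.27, 1.26], [0.24, 2.4], [-1.31, 4.45], [0.19, 1.91], [-2.76, 2.76]. Speed limits (rad/s): [2.39, 2.39, 3.14, 3.14, 3.14, 3.14, 3.14].

INTERFACE

Orientations are given as a unit quaternion [x, y, z, w].
In Python, from bench import * gives the robot as it stands.
- The arm moves only by the tool servo_tool, never from a script. Its argument "targets" is a list of rows, each an object of numbers: "x", "y", "z": the shift along the tool's x, y, z normalised to -1 to 1, where 1 is 150 mm; "ax", "ay", "az": the turn, a rotation vector about the tool's x, y, z normalised to -1 to 1, where 1 is 360 degrees; "hand": the opening, from 0 (shut) to 1 (fully open). A call has 1 to 20 rows; each row shifts and turns the pose as measured when the row begins, along the tool's axes as they then stand; what a row does not reach is not made up. A row lasts 1/12 s, in which the tool goes at most 41.7 mm and 7.16 degrees, less where a joint would pass 70% of its speed; a pose out of reach is approached as far as the arm can. A call with a number of a shift or a turn outside -1 to 1 is refused whole. A call with a gripper value outside its range is refused whole. The fingers move at their own pace and stop on an object; the grip force is fixed at half the most. Time passes only in rows, so rows that do not move let the fingers close. It gives the time, the measured TCP pose, the force and the opening at its end, in the units of the state.
- sense(): the state, without advancing time (a new reading comes with each control period).
- read_camera(name): name is "scene" or "top"; returns a dict with "image" (384x512x3 uint8, red, green, blue), "mtx" (3x3 intrinsics, pixels), "extrinsics" (4x4, takes a point from world to camera coordinates). Camera axes: x right, y down, z forward; pixel columns grow to the right and rows downward; lengths in m; the calibration is good to about 2 mm. A picture is of the moment at which its call begins. There is no depth.
- finish_job(): hands the job in, once; it reports no verdict.
The state is a dict: "time_s": time; "joint_positions": joint angles; "joint_vel": joint speeds; "tau": joint torques, N m; "tool_pos": TCP position; "eef_rot": TCP orientation; "wrist_force": force on the tool from outside, world axes, zero at the start; "ft_torque": the same for the moment, N m; "opening": opening from 0.0 (shut) to 1.0 (fully open).
Only numpy, scipy, OpenCV 4.12 (cv2) and the standard library are available. Lean on these libraries where they do the work, as an engineer would, in place of code of your own. Each camera call takes 0.05 s, during which the arm holds its last target. There are 200 camera calls.

## Working session

There is one attempt and no reset: what is moved stays moved. The work goes in short steps, Python scripts to look and compute and a tool call to move; the robot and the scene stay as the last step left them, time stands still between calls to the robot, and variables do not carry over. Pictures are saved under pics/ and viewed, on a budget of 10 in all, crops included, one or two more only if the job needs it, and the job is handed in when it is done.

Besides the shell and the picture viewer there is one more tool, called after "Request:" in YAML: its name, and indented under it one key for each argument. servo_tool: Moves the arm, as the interface text tells. Its arguments: {"type":"object","properties":{"targets":{"type":"array","items":{"type":"object","properties":{"x":{"type":"number","minimum":-1,"maximum":1},"y":{"type":"number","minimum":-1,"maximum":1},"z":{"type":"number","minimum":-1,"maximum":1},"ax":{"type":"number","minimum":-1,"maximum":1},"ay":{"type":"number","minimum":-1,"maximum":1},"az":{"type":"number","minimum":-1,"maximum":1},"hand":{"type":"number"}}}}},"required":["targets"]}

```bash
ls; mkdir -p pics; python3 - <<'E'
from bench import *
import cv2,numpy as np
for n in("scene","top"):
    c=read_camera(n);cv2.imwrite(f"pics/{n}0.png",cv2.resize(c["image"][:,:,::-1],(800,600),interpolation=cv2.INTER_CUBIC))
    np.savez(f"{n}0.npz",**c)
    R=c["extrinsics"];print(n,c["mtx"].tolist(),(-R[:3,:3].T@R[:3,3]).round(3),R[2,:3].round(2))
print(sense())
E
```

```text
pics
scene [[377.91729302772416, 0.0, 255.08640144207965], [0.0, 377.91729302772416, 193.93601979895652], [0.0, 0.0, 1.0]] [ 1.278 -0.611  0.8  ] [-0.66  0.49 -0.57]
top [[419.78166135983577, 0.0, 254.87416263157513], [0.0, 419.78166135983577, 188.65910810043007], [0.0, 0.0, 1.0]] [ 0.473 -0.07   1.665] [ 0.06 -0.01 -1.  ]
{'time_s': 0.1, 'joint_positions': array([ 1.04777649,  0.53709409, -0.0044283 ,  1.53875945,  0.00258508,
        1.06727983, -0.07120107]), 'joint_vel': array([ 9.29304062e-04, -1.85025720e-03,  7.09576245e-05, -2.20462690e-03,
        2.60371517e-04,  9.56511193e-04, -7.19849648e-04]), 'tau': array([ 2.14640830e-03, -5.84565496e+01,  1.05131473e+00, -2.59778774e+01,
        1.25670206e-02,  4.55167290e-03, -2.49613561e-05]), 'tool_pos': array([ 0.28646687, -0.58287937,  0.24750417]), 'eef_rot': array([-0.68857794, -0.1606471 ,  0.68889606, -0.15960936]), 'wrist_force': array([ 1.123907  ,  0.14108139, -0.79965892]), 'ft_torque': array([0.00136723, 0.037887  , 0.06182823]), 'opening': 0.9943070821019065}
```

View pics/scene0.png

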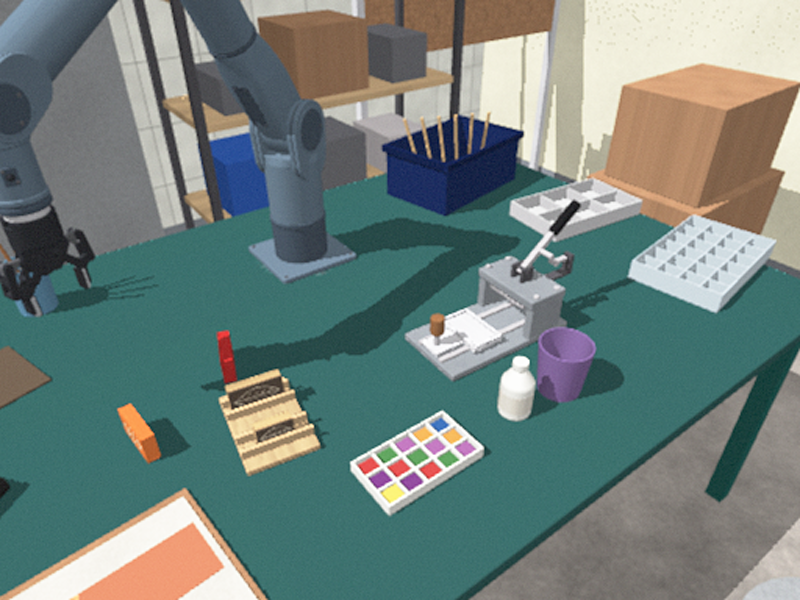

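View pics/top0.png

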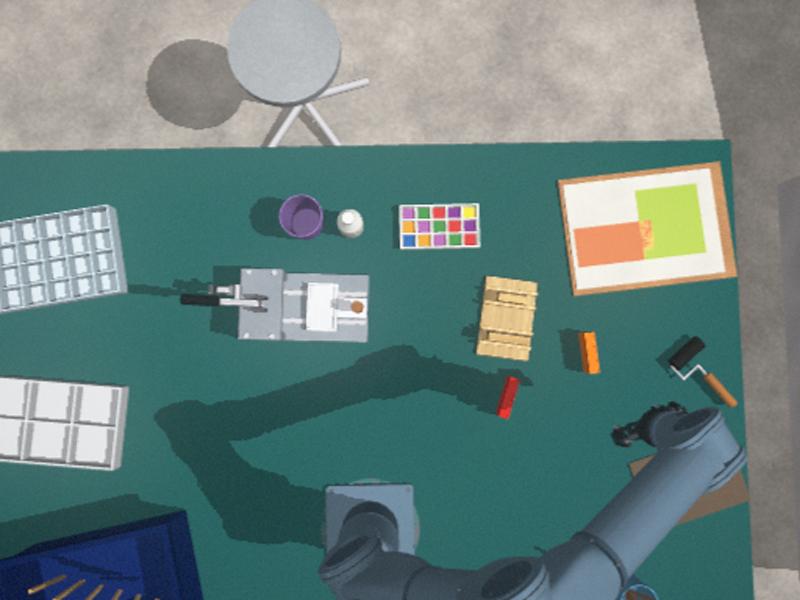

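The scene view shows the rack at about (270,420). The dark-faced block in its far slot (257,390) looks larger than the one in the near slot (275,430), and both carved faces point at the camera. The red block (227,357) and orange block (138,432) are decoys. In the top view the rack is at (507,318), the press at (300,305) and the knob at (357,307). I'll confirm this in an enlarged crop.

```bash
cat > h.py <<'E'
import numpy as np, cv2
from scipy.spatial.transform import Rotation as Ro
def ray(c,uv,z):
    E=c["extrinsics"];o=-E[:3,:3].T@E[:3,3]
    d=E[:3,:3].T@np.linalg.inv(c["mtx"])@np.array([uv[0],uv[1],1.])
    return o+d*(z-o[2])/d[2]
def proj(c,p):
    E=c["extrinsics"];q=c["mtx"]@(E[:3,:3]@np.asarray(p)+E[:3,3]);return q[:2]/q[2]
E
python3 - <<'E'
import numpy as np,cv2
from h import *
t=np.load("top0.npz");s=np.load("scene0.npz")
def crop(c,x0,y0,w,h,W,H): return cv2.resize(c["image"][y0:y0+h,x0:x0+w,::-1],(W,H),interpolation=cv2.INTER_CUBIC)
# tops: press x0=140..245,y=165..225 ; rack 295..355,170..235
a=crop(t,140,160,105,68,420*1,272); b=crop(t,295,170,60,65,360,300)
d=crop(s,130,205,80,102,380,326*1+2)[:328]
e=crop(s,255,125,120,120,328,328)
im=np.zeros((600,800,3),np.uint8)
im[:272,:420]=a;im[:300,430:790]=b[:,:360];im[272:600,:380]=d;im[300:600,390:690]=cv2.resize(e,(300,300))
cv2.imwrite("pics/crop1.png",im)
E
```

```text
(no output)
```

View pics/crop1.png

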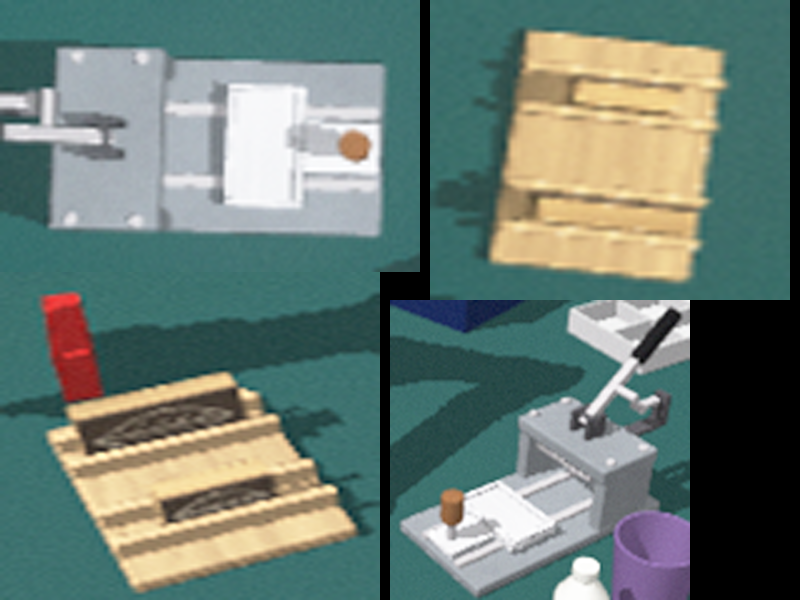

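Bottom-left crop: the block in the far slot (about 165 px wide, at crop (160,420)) is longer and taller than the one in the near slot (110 px, at (220,500)). It is the larger one, and its carved face points to the camera, away from the robot. The red and orange blocks are ruled out by colour. Next I'll measure.

```bash
python3 - <<'E'
from h import *
t=np.load("top0.npz");s=np.load("scene0.npz")
def mask(c,lo,hi,box):
    hsv=cv2.cvtColor(c["image"],cv2.COLOR_RGB2HSV);m=cv2.inRange(hsv,lo,hi);k=np.zeros_like(m);x0,y0,x1,y1=box;k[y0:y1,x0:x1]=m[y0:y1,x0:x1]
    n,l,st,ce=cv2.connectedComponentsWithStats(k);i=1+np.argmax(st[1:,4]);return (l==i).astype(np.uint8)*255,ce[i],st[i]
def rect(c,m,z,name):
    q=max(cv2.findContours(m,0,1)[0],key=cv2.contourArea)[:,0].astype(float)
    P=np.array([ray(c,p,z)[:2] for p in q]).astype(np.float32)*1000
    r=cv2.minAreaRect(P);print(name,np.round(r[0],1),np.round(r[1],1),round(r[2],2));return r
m,ce,st=mask(t,(8,50,90),(30,255,255),(295,170,355,235));rect(t,m,.012,"rack200x130")
m,ce,st=mask(t,(0,0,228),(180,25,255),(185,170,225,222));print(st);rect(t,m,.0385,"pocket rim 118x74")
for v in(205,215,240):
  m,ce,st=mask(t,(0,0,v),(180,30,255),(190,170,216,222));rect(t,m,.0385,f"rim v{v}")
m,ce,st=mask(t,(0,0,90),(180,50,255),(140,165,250,225));print(st)
m,ce,st=mask(t,(5,100,60),(20,255,255),(210,185,245,210));print("knob top",ce,st,ray(t,ce,.0985))
m2,ce2,st2=mask(s,(5,100,40),(20,255,255),(265,195,295,225));print("knob scene",ce2,st2,ray(s,ce2,.08))
# dark carved faces
m,ce,st=mask(s,(0,0,0),(25,160,125),(130,230,200,285));print("dark big",st,ce)
q=max(cv2.findContours(m,0,1)[0],key=cv2.contourArea)
print(cv2.boxPoints(cv2.minAreaRect(q)).round(1).tolist())
# manual crop->px, top crop corners of press base / head / block / rack
T=lambda X,Y:(140+X/4-.4,160+Y/4-.4)
for n,X,Y,z in[("base SE",381,235,.016),("base NE",384,66,.016),("head NE",165,52,.114),("head SE",161,231,.114),("head NW",58,47,.114),("head SW",50,229,.114),
 ("rim NW",229,84,.0385),("rim NE",305,88,.0385),("rim SE",301,208,.0385),("rim SW",225,205,.0385)]:print(n,ray(t,T(X,Y),z)[:2].round(4))
B=lambda X,Y:(295+(X-430)/6-.4,170+Y/4.615-.4)
for n,X,Y,z in[("blk NW",540,197,.068),("blk NE",699,213,.068),("blk SE",696,236,.068),("blk SW",537,220,.068),("rack NW",525,30,.012),("rack NE",720,50,.012),("rack SE",690,282,.012),("rack SW",490,262,.012)]:print(n,ray(t,B(X,Y),z)[:2].round(4))
S=lambda X,Y:(130+X*80/380-.4,205+Y*102/328-.4)
for n,X,Y,z in[("face L",80,415,.068),("face R",240,390,.068),("face Lbot",88,452,.030),("faceRbot",244,418,.03)]:print(n,ray(s,S(X,Y),z)[:2].round(4))
E
```

```text
rack200x130 [ 517.4 -355.2] [133.6 199.8] 81.33
[196 181  29  31 575]
pocket rim 118x74 [553.   91.9] [108.4 116.4] 88.92
rim v205 [551.4 109.5] [ 73.6 120.6] 89.27
rim v215 [553.3 109.4] [ 73.6 116.8] 89.27
rim v240 [553.1 110.5] [ 70.9 114.5] 84.54
[ 140  172   96   47 3734]
knob top [228.12820513 196.12820513] [225 193   7   7  39] [0.5481882  0.01842398 0.0985    ]
knob scene [279.42718447 207.32038835] [276 201   8  14 103] [0.54612277 0.02096361 0.08      ]
dark big [146 241  36  21 360] [163.59444444 250.76944444]
[[144.89999389648438, 251.6999969482422], [179.10000610351562, 240.3000030517578], [182.3000030517578, 249.89999389648438], [148.10000610351562, 261.29998779296875]]
base SE [ 0.4645 -0.002 ]
base NE [ 0.6307 -0.0076]
head NE [0.638  0.1915]
head SE [0.4725 0.1964]
head NW [0.6445 0.2905]
head SW [0.4763 0.2984]
rim NW [0.6137 0.1423]
rim NE [0.6085 0.0686]
rim SE [0.4922 0.074 ]
rim SW [0.4964 0.1474]
blk NW [ 0.4822 -0.3012]
blk NE [ 0.4671 -0.4017]
blk SE [ 0.4483 -0.3992]
blk SW [ 0.4633 -0.2988]
rack NW [ 0.6257 -0.3034]
rack NE [ 0.6061 -0.4317]
rack SE [ 0.4085 -0.4056]
rack SW [ 0.4279 -0.2751]
face L [ 0.7208 -0.5028]
face R [ 0.747  -0.4333]
face Lbot [ 0.7224 -0.5061]
faceRbot [ 0.742  -0.4334]
```

```bash
cat >> h.py <<'E'
def plan(st,p,R,hand,step=.035,deg=6.5,sep=False):
    "rows from state to pose (p, R as Rotation): straight line, slerp, in tool axes"
    R0=Ro.from_quat(st["eef_rot"]);p0=np.array(st["tool_pos"]);p=np.asarray(p)
    rv=(R0.inv()*R).as_rotvec()
    n=int(max(np.ceil(np.linalg.norm(p-p0)/step),np.ceil(np.degrees(np.linalg.norm(rv))/deg),1))
    rows=[]
    for i in range(n):
        Ri=R0*Ro.from_rotvec(rv*i/n);d=Ri.inv().apply((p-p0)/n)/.15;a=rv/n/(2*np.pi)
        rows.append([*d.round(3),*a.round(4)])
    print(n,"rows");
    for r in rows: print(dict(zip(("x","y","z","ax","ay","az"),[float(v) for v in r])))
def down(yaw,flip=False):
    "tool x down, jaw (tool y) along world yaw"
    y=np.array([np.cos(yaw),np.sin(yaw),0])*(-1 if flip else 1);x=np.array([0,0,-1.])
    return Ro.from_matrix(np.c_[x,y,np.cross(x,y)])
E
python3 - <<'E'
from bench import *
from h import *
st=sense();R0=Ro.from_quat(st["eef_rot"]);print(R0.as_matrix().round(3))
s=np.load("scene0.npz")
S=lambda X,Y:(130+X*80/380-.4,205+(Y-272)*102/328-.4)
for n,X,Y,z in[("face L",80,415,.068),("face R",240,390,.068)]:print(n,ray(s,S(X,Y),z)[:2].round(4))
for f in(0,1):
    R=down(np.radians(-8.6),f);print(f,np.degrees((R0.inv()*R).magnitude()))
plan(st,(.466,-.350,.16),min((down(np.radians(-8.6),f) for f in(0,1)),key=lambda R:(R0.inv()*R).magnitude()),1)
E
```

```text
[[-0.001  0.441 -0.897]
 [ 0.001 -0.897 -0.441]
 [-1.    -0.002  0.   ]]
face L [ 0.4631 -0.3933]
face R [ 0.4902 -0.3021]
0 55.223091311878505
1 124.77699086750907
9 rows
{'x': 0.065, 'y': -0.096, 'z': -0.195, 'ax': -0.017, 'ay': -0.0, 'az': 0.0}
{'x': 0.065, 'y': -0.075, 'z': -0.205, 'ax': -0.017, 'ay': -0.0, 'az': 0.0}
{'x': 0.065, 'y': -0.052, 'z': -0.211, 'ax': -0.017, 'ay': -0.0, 'az': 0.0}
{'x': 0.065, 'y': -0.029, 'z': -0.216, 'ax': -0.017, 'ay': -0.0, 'az': 0.0}
{'x': 0.065, 'y': -0.006, 'z': -0.218, 'ax': -0.017, 'ay': -0.0, 'az': 0.0}
{'x': 0.065, 'y': 0.017, 'z': -0.217, 'ax': -0.017, 'ay': -0.0, 'az': 0.0}
{'x': 0.065, 'y': 0.04, 'z': -0.214, 'ax': -0.017, 'ay': -0.0, 'az': 0.0}
{'x': 0.065, 'y': 0.063, 'z': -0.209, 'ax': -0.017, 'ay': -0.0, 'az': 0.0}
{'x': 0.065, 'y': 0.085, 'z': -0.201, 'ax': -0.017, 'ay': -0.0, 'az': 0.0}
```

Request:
servo_tool:
  targets:
    - {"x": 0.065,"y": -0.096,"z": -0.195,"ax": -0.017,"hand": 1}
    - {"x": 0.065,"y": -0.075,"z": -0.205,"ax": -0.017,"hand": 1}
    - {"x": 0.065,"y": -0.052,"z": -0.211,"ax": -0.017,"hand": 1}
    - {"x": 0.065,"y": -0.029,"z": -0.216,"ax": -0.017,"hand": 1}
    - {"x": 0.065,"y": -0.006,"z": -0.218,"ax": -0.017,"hand": 1}
    - {"x": 0.065,"y": 0.017,"z": -0.217,"ax": -0.017,"hand": 1}
    - {"x": 0.065,"y": 0.04,"z": -0.214,"ax": -0.017,"hand": 1}
    - {"x": 0.065,"y": 0.063,"z": -0.209,"ax": -0.017,"hand": 1}
    - {"x": 0.065,"y": 0.085,"z": -0.201,"ax": -0.017,"hand": 1}
    - {"hand": 1}
    - {"hand": 1}

```text
schema error: expected keys x, y, z, ax, ay, az, hand
```

```bash
python3 - <<'E'
from bench import *
from h import *
st=sense();print(st["tool_pos"],Ro.from_quat(st["eef_rot"]).as_matrix().round(3).tolist(),st["time_s"])
plan(st,(.466,-.349,.075),down(np.radians(-8.6)),1)
E
```

```text
[ 0.28646687 -0.58287937  0.24750417] [[-0.001, 0.441, -0.897], [0.001, -0.897, -0.441], [-1.0, -0.002, 0.0]] 0.1
10 rows
{'x': 0.115, 'y': -0.087, 'z': -0.176, 'ax': -0.0153, 'ay': -0.0, 'az': 0.0}
{'x': 0.115, 'y': -0.07, 'z': -0.184, 'ax': -0.0153, 'ay': -0.0, 'az': 0.0}
{'x': 0.115, 'y': -0.052, 'z': -0.19, 'ax': -0.0153, 'ay': -0.0, 'az': 0.0}
{'x': 0.115, 'y': -0.033, 'z': -0.194, 'ax': -0.0153, 'ay': -0.0, 'az': 0.0}
{'x': 0.115, 'y': -0.014, 'z': -0.196, 'ax': -0.0153, 'ay': -0.0, 'az': 0.0}
{'x': 0.115, 'y': 0.005, 'z': -0.196, 'ax': -0.0153, 'ay': -0.0, 'az': 0.0}
{'x': 0.115, 'y': 0.023, 'z': -0.195, 'ax': -0.0153, 'ay': -0.0, 'az': 0.0}
{'x': 0.115, 'y': 0.042, 'z': -0.192, 'ax': -0.0153, 'ay': -0.0, 'az': 0.0}
{'x': 0.115, 'y': 0.06, 'z': -0.187, 'ax': -0.0153, 'ay': -0.0, 'az': 0.0}
{'x': 0.115, 'y': 0.078, 'z': -0.18, 'ax': -0.0153, 'ay': -0.0, 'az': 0.0}
```

All seven keys are needed in every row.

Request:
servo_tool:
  targets:
    - {"x": 0.065,"y": -0.096,"z": -0.195,"ax": -0.017,"ay": 0,"az": 0,"hand": 1}
    - {"x": 0.065,"y": -0.075,"z": -0.205,"ax": -0.017,"ay": 0,"az": 0,"hand": 1}
    - {"x": 0.065,"y": -0.052,"z": -0.211,"ax": -0.017,"ay": 0,"az": 0,"hand": 1}
    - {"x": 0.065,"y": -0.029,"z": -0.216,"ax": -0.017,"ay": 0,"az": 0,"hand": 1}
    - {"x": 0.065,"y": -0.006,"z": -0.218,"ax": -0.017,"ay": 0,"az": 0,"hand": 1}
    - {"x": 0.065,"y": 0.017,"z": -0.217,"ax": -0.017,"ay": 0,"az": 0,"hand": 1}
    - {"x": 0.065,"y": 0.04,"z": -0.214,"ax": -0.017,"ay": 0,"az": 0,"hand": 1}
    - {"x": 0.065,"y": 0.063,"z": -0.209,"ax": -0.017,"ay": 0,"az": 0,"hand": 1}
    - {"x": 0.065,"y": 0.085,"z": -0.201,"ax": -0.017,"ay": 0,"az": 0,"hand": 1}
    - {"x": 0,"y": 0,"z": 0,"ax": 0,"ay": 0,"az": 0,"hand": 1}

```text
time_s: 0.93
tool_pos: [0.4652, -0.3395, 0.1521]
eef_rot: [-0.526, -0.473, 0.529, -0.469]
wrist_force: [0.2, 2.1, 0.2]
opening: 1.002
```

```bash
python3 - <<'E'
from bench import *
from h import *
st=sense();print(st["tool_pos"],Ro.from_quat(st["eef_rot"]).as_matrix().round(3).tolist(),st["time_s"])
plan(st,(.466,-.349,.059),down(np.radians(-8.6)),1)
E
```

```text
[ 0.465237   -0.33950853  0.15209281] [[-0.006, 0.994, -0.112], [0.001, -0.112, -0.994], [-1.0, -0.006, -0.0]] 0.9333
3 rows
{'x': 0.207, 'y': 0.005, 'z': 0.021, 'ax': 0.002, 'ay': -0.0, 'az': 0.0003}
{'x': 0.207, 'y': 0.005, 'z': 0.021, 'ax': 0.002, 'ay': -0.0, 'az': 0.0003}
{'x': 0.207, 'y': 0.005, 'z': 0.021, 'ax': 0.002, 'ay': -0.0, 'az': 0.0003}
```

Request:
servo_tool:
  targets:
    - {"x": 0.05,"y": 0.014,"z": 0.062,"ax": 0.006,"ay": 0,"az": 0.001,"hand": 1}
    - {"x": 0.2,"y": 0,"z": 0,"ax": 0,"ay": 0,"az": 0,"hand": 1}
    - {"x": 0.2,"y": 0,"z": 0,"ax": 0,"ay": 0,"az": 0,"hand": 1}
    - {"x": 0.12,"y": 0,"z": 0,"ax": 0,"ay": 0,"az": 0,"hand": 1}
    - {"x": 0,"y": 0,"z": 0,"ax": 0,"ay": 0,"az": 0,"hand": 1}
    - {"x": 0,"y": 0,"z": 0,"ax": 0,"ay": 0,"az": 0,"hand": 1}

```text
time_s: 1.43
tool_pos: [0.466, -0.3533, 0.0615]
eef_rot: [-0.539, -0.456, 0.539, -0.458]
wrist_force: [-0.4, -0.4, 0.1]
opening: 0.999
```

```bash
python3 - <<'E'
from bench import *
from h import *
st=sense();print(st["tool_pos"],Ro.from_quat(st["eef_rot"]).as_matrix().round(3).tolist(),st["time_s"],st["wrist_force"])
plan(st,(.466,-.349,.059),down(np.radians(-8.6)),1)
c=read_camera("scene")
cv2.imwrite("pics/s2.png",cv2.resize(c["image"][190:310,90:250,::-1],(800,600),interpolation=cv2.INTER_CUBIC))
E
```

```text
[ 0.46595864 -0.3533069   0.06148552] [[0.002, 0.987, -0.163], [-0.002, -0.163, -0.987], [-1.0, 0.002, 0.002]] 1.4333 [-0.42706451 -0.43620705  0.0562636 ]
1 rows
{'x': 0.017, 'y': -0.004, 'z': -0.028, 'ax': -0.0022, 'ay': 0.0003, 'az': -0.0003}
```

View pics/s2.png

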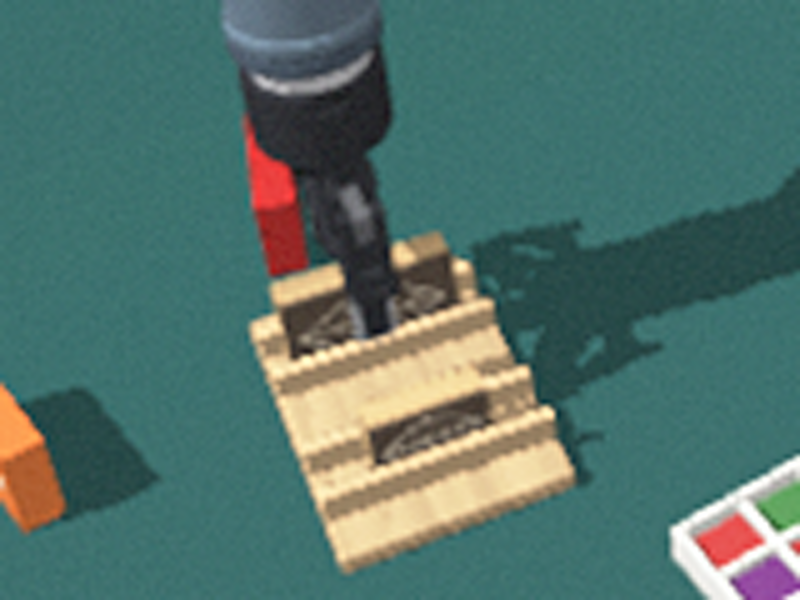

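The fingers straddle the larger block near its middle (370,320), clear of the spare at (430,425). Now to close the gripper.

Request:
servo_tool:
  targets:
    - {"x": 0.015,"y": 0,"z": -0.02,"ax": -0.002,"ay": 0,"az": 0,"hand": 0}
    - {"x": 0,"y": 0,"z": 0,"ax": 0,"ay": 0,"az": 0,"hand": 0}
    - {"x": 0,"y": 0,"z": 0,"ax": 0,"ay": 0,"az": 0,"hand": 0}
    - {"x": 0,"y": 0,"z": 0,"ax": 0,"ay": 0,"az": 0,"hand": 0}
    - {"x": 0,"y": 0,"z": 0,"ax": 0,"ay": 0,"az": 0,"hand": 0}
    - {"x": 0,"y": 0,"z": 0,"ax": 0,"ay": 0,"az": 0,"hand": 0}
    - {"x": 0,"y": 0,"z": 0,"ax": 0,"ay": 0,"az": 0,"hand": 0}
    - {"x": 0,"y": 0,"z": 0,"ax": 0,"ay": 0,"az": 0,"hand": 0}
    - {"x": 0,"y": 0,"z": 0,"ax": 0,"ay": 0,"az": 0,"hand": 0}
    - {"x": 0,"y": 0,"z": 0,"ax": 0,"ay": 0,"az": 0,"hand": 0}

```text
time_s: 2.32
tool_pos: [0.4682, -0.3536, 0.0647]
eef_rot: [0.537, 0.456, -0.537, 0.464]
wrist_force: [-0.2, -0.1, -1.6]
opening: 0.267
```

Request:
servo_tool:
  targets:
    - {"x": -0.1,"y": 0,"z": 0,"ax": 0,"ay": 0,"az": 0,"hand": 0}
    - {"x": -0.2,"y": 0,"z": 0,"ax": 0,"ay": 0,"az": 0,"hand": 0}
    - {"x": -0.2,"y": 0,"z": 0,"ax": 0,"ay": 0,"az": 0,"hand": 0}
    - {"x": -0.2,"y": 0,"z": 0,"ax": 0,"ay": 0,"az": 0,"hand": 0}
    - {"x": 0,"y": 0,"z": 0,"ax": 0,"ay": 0,"az": 0,"hand": 0}

```text
time_s: 2.73
tool_pos: [0.4656, -0.3511, 0.1708]
eef_rot: [-0.537, -0.459, 0.537, -0.461]
wrist_force: [1.5, -0.2, -1.2]
opening: 0.271
```

```bash
python3 - <<'E'
from bench import *
from h import *
st=sense();print(st["tool_pos"],st["wrist_force"],st["opening"])
R=Ro.from_euler("z",0)*down(np.radians(-8.6))*Ro.from_rotvec([0,0,np.radians(50)])
print(R.as_matrix().round(2))
plan(st,(.47,-.14,.13),R,0)
E
```

```text
[ 0.46556984 -0.3511027   0.17078711] [ 1.52040944 -0.23180715 -1.23979974] 0.27074282626342666
[[ 0.76  0.64 -0.15]
 [-0.11 -0.1  -0.99]
 [-0.64  0.77  0.  ]]
8 rows
{'x': 0.033, 'y': -0.023, 'z': -0.175, 'ax': -0.0, 'ay': 0.0001, 'az': 0.0173}
{'x': 0.031, 'y': -0.027, 'z': -0.174, 'ax': -0.0, 'ay': 0.0001, 'az': 0.0173}
{'x': 0.028, 'y': -0.03, 'z': -0.174, 'ax': -0.0, 'ay': 0.0001, 'az': 0.0173}
{'x': 0.024, 'y': -0.033, 'z': -0.174, 'ax': -0.0, 'ay': 0.0001, 'az': 0.0173}
{'x': 0.021, 'y': -0.035, 'z': -0.174, 'ax': -0.0, 'ay': 0.0001, 'az': 0.0173}
{'x': 0.017, 'y': -0.037, 'z': -0.174, 'ax': -0.0, 'ay': 0.0001, 'az': 0.0173}
{'x': 0.013, 'y': -0.039, 'z': -0.174, 'ax': -0.0, 'ay': 0.0001, 'az': 0.0173}
{'x': 0.009, 'y': -0.04, 'z': -0.174, 'ax': -0.0, 'ay': 0.0001, 'az': 0.0173}
```

Request:
servo_tool:
  targets:
    - {"x": 0.033,"y": -0.023,"z": -0.175,"ax": 0,"ay": 0,"az": 0.0173,"hand": 0}
    - {"x": 0.031,"y": -0.027,"z": -0.174,"ax": 0,"ay": 0,"az": 0.0173,"hand": 0}
    - {"x": 0.028,"y": -0.03,"z": -0.174,"ax": 0,"ay": 0,"az": 0.0173,"hand": 0}
    - {"x": 0.024,"y": -0.033,"z": -0.174,"ax": 0,"ay": 0,"az": 0.0173,"hand": 0}
    - {"x": 0.021,"y": -0.035,"z": -0.174,"ax": 0,"ay": 0,"az": 0.0173,"hand": 0}
    - {"x": 0.017,"y": -0.037,"z": -0.174,"ax": 0,"ay": 0,"az": 0.0173,"hand": 0}
    - {"x": 0.013,"y": -0.039,"z": -0.174,"ax": 0,"ay": 0,"az": 0.0173,"hand": 0}
    - {"x": 0.009,"y": -0.04,"z": -0.174,"ax": 0,"ay": 0,"az": 0.0173,"hand": 0}
    - {"x": 0,"y": 0,"z": 0,"ax": 0,"ay": 0,"az": 0,"hand": 0}
    - {"x": 0,"y": 0,"z": 0,"ax": 0,"ay": 0,"az": 0,"hand": 0}

```text
time_s: 3.57
tool_pos: [0.4518, -0.2679, 0.1373]
eef_rot: [0.6, 0.32, -0.46, 0.57]
wrist_force: [-0.4, -0.2, -1.7]
opening: 0.267
```

```bash
python3 - <<'E'
from bench import *
from h import *
st=sense();print(st["tool_pos"],st["wrist_force"],st["joint_positions"].round(2),Ro.from_quat(st["eef_rot"]).as_matrix().round(2).tolist())
R=down(np.radians(-8.6))*Ro.from_rotvec([0,0,np.radians(50)])
plan(st,(.48,-.14,.052),R,0,step=.02)
E
```

```text
[ 0.4517722  -0.26792973  0.13729006] [-0.38869246 -0.19176935 -1.71700749] [ 1.02  0.44 -0.64  2.24  1.04  0.24 -0.67] [[0.37, 0.91, -0.19], [-0.14, -0.14, -0.98], [-0.92, 0.39, 0.07]]
8 rows
{'x': 0.059, 'y': -0.022, 'z': -0.114, 'ax': 0.0003, 'ay': 0.0017, 'az': 0.0094}
{'x': 0.059, 'y': -0.025, 'z': -0.113, 'ax': 0.0003, 'ay': 0.0017, 'az': 0.0094}
{'x': 0.058, 'y': -0.029, 'z': -0.113, 'ax': 0.0003, 'ay': 0.0017, 'az': 0.0094}
{'x': 0.058, 'y': -0.033, 'z': -0.112, 'ax': 0.0003, 'ay': 0.0017, 'az': 0.0094}
{'x': 0.057, 'y': -0.036, 'z': -0.111, 'ax': 0.0003, 'ay': 0.0017, 'az': 0.0094}
{'x': 0.056, 'y': -0.04, 'z': -0.111, 'ax': 0.0003, 'ay': 0.0017, 'az': 0.0094}
{'x': 0.054, 'y': -0.043, 'z': -0.11, 'ax': 0.0003, 'ay': 0.0017, 'az': 0.0094}
{'x': 0.053, 'y': -0.046, 'z': -0.11, 'ax': 0.0003, 'ay': 0.0017, 'az': 0.0094}
```

```bash
python3 - <<'E'
from bench import *
from h import *
st=sense()
R=down(np.radians(-8.6))*Ro.from_rotvec([0,0,np.radians(25)])
plan(st,(.57,-.13,.14),R,0,step=.028)
st2=dict(st);st2["tool_pos"]=np.array((.57,-.13,.14));st2["eef_rot"]=R.as_quat()
plan(st2,(.57,-.13,.09),down(np.radians(-8.6))*Ro.from_rotvec([0,0,np.radians(50)]),0,deg=4)
E
```

```text
7 rows
{'x': 0.021, 'y': 0.084, 'z': -0.15, 'ax': -0.0001, 'ay': 0.0019, 'az': 0.0008}
{'x': 0.023, 'y': 0.084, 'z': -0.149, 'ax': -0.0001, 'ay': 0.0019, 'az': 0.0008}
{'x': 0.025, 'y': 0.084, 'z': -0.149, 'ax': -0.0001, 'ay': 0.0019, 'az': 0.0008}
{'x': 0.028, 'y': 0.084, 'z': -0.149, 'ax': -0.0001, 'ay': 0.0019, 'az': 0.0008}
{'x': 0.03, 'y': 0.084, 'z': -0.148, 'ax': -0.0001, 'ay': 0.0019, 'az': 0.0008}
{'x': 0.032, 'y': 0.084, 'z': -0.148, 'ax': -0.0001, 'ay': 0.0019, 'az': 0.0008}
{'x': 0.034, 'y': 0.084, 'z': -0.147, 'ax': -0.0001, 'ay': 0.0019, 'az': 0.0008}
7 rows
{'x': 0.043, 'y': -0.02, 'z': -0.0, 'ax': 0.0, 'ay': -0.0, 'az': 0.0099}
{'x': 0.042, 'y': -0.023, 'z': 0.0, 'ax': 0.0, 'ay': -0.0, 'az': 0.0099}
{'x': 0.04, 'y': -0.025, 'z': 0.0, 'ax': 0.0, 'ay': -0.0, 'az': 0.0099}
{'x': 0.039, 'y': -0.028, 'z': 0.0, 'ax': 0.0, 'ay': -0.0, 'az': 0.0099}
{'x': 0.037, 'y': -0.03, 'z': 0.0, 'ax': 0.0, 'ay': -0.0, 'az': 0.0099}
{'x': 0.035, 'y': -0.032, 'z': -0.0, 'ax': 0.0, 'ay': -0.0, 'az': 0.0099}
{'x': 0.033, 'y': -0.035, 'z': 0.0, 'ax': 0.0, 'ay': -0.0, 'az': 0.0099}
```

Request:
servo_tool:
  targets:
    - {"x": 0.021,"y": 0.084,"z": -0.15,"ax": 0,"ay": 0.0019,"az": 0.0008,"hand": 0}
    - {"x": 0.023,"y": 0.084,"z": -0.15,"ax": 0,"ay": 0.0019,"az": 0.0008,"hand": 0}
    - {"x": 0.025,"y": 0.084,"z": -0.15,"ax": 0,"ay": 0.0019,"az": 0.0008,"hand": 0}
    - {"x": 0.028,"y": 0.084,"z": -0.15,"ax": 0,"ay": 0.0019,"az": 0.0008,"hand": 0}
    - {"x": 0.03,"y": 0.084,"z": -0.15,"ax": 0,"ay": 0.0019,"az": 0.0008,"hand": 0}
    - {"x": 0.032,"y": 0.084,"z": -0.15,"ax": 0,"ay": 0.0019,"az": 0.0008,"hand": 0}
    - {"x": 0.034,"y": 0.084,"z": -0.15,"ax": 0,"ay": 0.0019,"az": 0.0008,"hand": 0}
    - {"x": 0,"y": 0,"z": 0,"ax": 0,"ay": 0,"az": 0,"hand": 0}
    - {"x": 0,"y": 0,"z": 0,"ax": 0,"ay": 0,"az": 0.01,"hand": 0}
    - {"x": 0,"y": 0,"z": 0,"ax": 0,"ay": 0,"az": 0.01,"hand": 0}
    - {"x": 0,"y": 0,"z": 0,"ax": 0,"ay": 0,"az": 0.01,"hand": 0}
    - {"x": 0,"y": 0,"z": 0,"ax": 0,"ay": 0,"az": 0.01,"hand": 0}
    - {"x": 0,"y": 0,"z": 0,"ax": 0,"ay": 0,"az": 0.01,"hand": 0}
    - {"x": 0,"y": 0,"z": 0,"ax": 0,"ay": 0,"az": 0.01,"hand": 0}
    - {"x": 0,"y": 0,"z": 0,"ax": 0,"ay": 0,"az": 0.01,"hand": 0}
    - {"x": 0,"y": 0,"z": 0,"ax": 0,"ay": 0,"az": 0,"hand": 0}

```text
time_s: 4.9
tool_pos: [0.5759, -0.1385, 0.1387]
eef_rot: [0.659, 0.233, -0.355, 0.621]
wrist_force: [-1.0, -0.7, -2.0]
opening: 0.266
```

```bash
python3 - <<'E'
from bench import *
from h import *
st=sense();print(st["tool_pos"],st["wrist_force"],st["joint_positions"].round(2),Ro.from_quat(st["eef_rot"]).as_matrix().round(2).tolist())
R=down(np.radians(-8.6))*Ro.from_rotvec([0,0,np.radians(50)])
plan(st,(.58,-.13,.052),R,0,step=.02)
E
```

```text
[ 0.57586264 -0.13854429  0.13870252] [-1.02941998 -0.65767776 -1.9973674 ] [ 0.8   0.6  -0.79  2.29  2.32  0.52 -2.14] [[0.64, 0.75, -0.18], [-0.13, -0.12, -0.98], [-0.76, 0.65, 0.02]]
5 rows
{'x': 0.09, 'y': -0.073, 'z': -0.015, 'ax': -0.0002, 'ay': 0.0012, 'az': 0.0051}
{'x': 0.087, 'y': -0.076, 'z': -0.014, 'ax': -0.0002, 'ay': 0.0012, 'az': 0.0051}
{'x': 0.085, 'y': -0.078, 'z': -0.014, 'ax': -0.0002, 'ay': 0.0012, 'az': 0.0051}
{'x': 0.082, 'y': -0.081, 'z': -0.013, 'ax': -0.0002, 'ay': 0.0012, 'az': 0.0051}
{'x': 0.08, 'y': -0.084, 'z': -0.013, 'ax': -0.0002, 'ay': 0.0012, 'az': 0.0051}
```

Request:
servo_tool:
  targets:
    - {"x": 0.09,"y": -0.073,"z": -0.015,"ax": 0,"ay": 0.001,"az": 0.005,"hand": 0}
    - {"x": 0.087,"y": -0.076,"z": -0.014,"ax": 0,"ay": 0.001,"az": 0.005,"hand": 0}
    - {"x": 0.085,"y": -0.078,"z": -0.014,"ax": 0,"ay": 0.001,"az": 0.005,"hand": 0}
    - {"x": 0.08,"y": -0.07,"z": -0.013,"ax": 0,"ay": 0.001,"az": 0.005,"hand": 0}
    - {"x": 0,"y": 0,"z": 0,"ax": 0,"ay": 0,"az": 0,"hand": 0}

```text
time_s: 5.32
tool_pos: [0.5784, -0.1422, 0.064]
eef_rot: [0.669, 0.199, -0.32, 0.641]
wrist_force: [-0.3, -0.7, -1.5]
opening: 0.267
```

```bash
python3 - <<'E'
from bench import *
from h import *
st=sense();M=Ro.from_quat(st["eef_rot"]).as_matrix();print(st["tool_pos"],st["wrist_force"],st["joint_positions"].round(2),M.round(2).tolist())
print("lower corner z",st["tool_pos"][2]+.0527*M[2,0]-.012*M[2,1])
R=down(np.radians(-8.6))*Ro.from_rotvec([0,0,np.radians(50)])
plan(st,(.58,-.13,.046),R,0,step=.01)
E
```

```text
[ 0.57840123 -0.14218341  0.06404238] [-0.33883972 -0.72554699 -1.50610989] [ 0.84  0.91 -0.81  2.32  2.66  0.86 -2.27] [[0.72, 0.68, -0.17], [-0.14, -0.1, -0.98], [-0.68, 0.73, 0.03]]
lower corner z 0.019275558015727088
3 rows
{'x': 0.026, 'y': -0.03, 'z': -0.028, 'ax': 0.0002, 'ay': 0.0019, 'az': 0.0029}
{'x': 0.026, 'y': -0.03, 'z': -0.028, 'ax': 0.0002, 'ay': 0.0019, 'az': 0.0029}
{'x': 0.026, 'y': -0.031, 'z': -0.028, 'ax': 0.0002, 'ay': 0.0019, 'az': 0.0029}
```

Request:
servo_tool:
  targets:
    - {"x": 0.027,"y": -0.03,"z": 0,"ax": 0,"ay": 0.0015,"az": 0.003,"hand": 0}
    - {"x": 0.027,"y": -0.03,"z": 0,"ax": 0,"ay": 0.0015,"az": 0.003,"hand": 0}
    - {"x": 0.018,"y": -0.02,"z": 0,"ax": 0,"ay": 0.0015,"az": 0.003,"hand": 0}
    - {"x": 0,"y": 0,"z": 0,"ax": 0,"ay": 0,"az": 0,"hand": 0}

```text
time_s: 5.65
tool_pos: [0.5781, -0.148, 0.044]
eef_rot: [0.67, 0.193, -0.303, 0.65]
wrist_force: [-1.0, 2.9, 4.8]
opening: 0.268
```

```bash
python3 - <<'E'
from bench import *
from h import *
st=sense();M=Ro.from_quat(st["eef_rot"]).as_matrix();print(st["tool_pos"],st["wrist_force"],st["joint_positions"].round(2),M.round(2).tolist())
print("lower corner z",st["tool_pos"][2]+.0527*M[2,0]-.012*M[2,1])
c=read_camera("scene")
cv2.imwrite("pics/s3.png",cv2.resize(c["image"][120:270,140:340,::-1],(800,600),interpolation=cv2.INTER_CUBIC))
E
```

```text
[ 0.57811225 -0.14798095  0.04396999] [-1.01445838  2.85150438  4.76161199] [ 0.87  0.99 -0.79  2.32  2.79  0.92 -2.28] [[0.74, 0.65, -0.15], [-0.13, -0.08, -0.99], [-0.66, 0.75, 0.03]]
lower corner z 0.000327661035616527
```

View pics/s3.png

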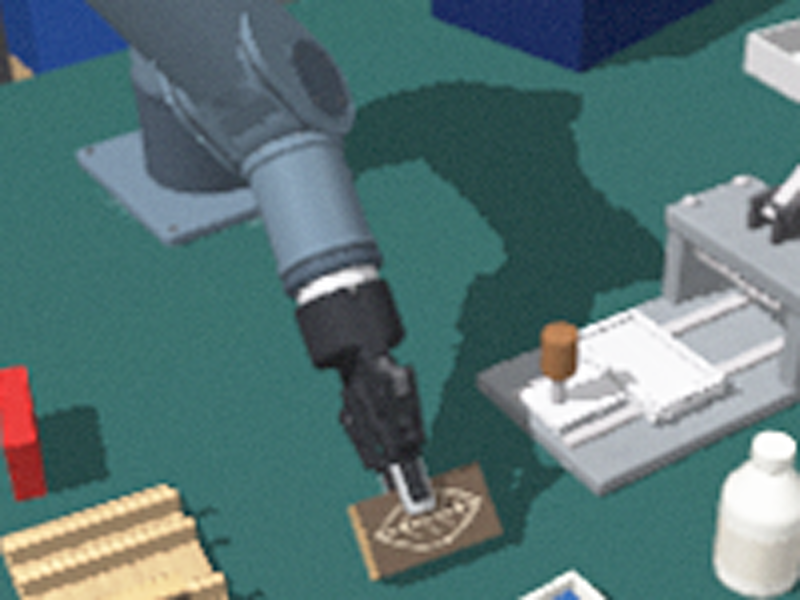

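The block is at (425,520), leaf face up. It is tilted, with its lower edge on the table. I'll open a little and back out along the fingers so it drops flat.

Request:
servo_tool:
  targets:
    - {"x": 0,"y": 0,"z": 0,"ax": 0,"ay": 0,"az": 0,"hand": 0.38}
    - {"x": 0,"y": 0,"z": 0,"ax": 0,"ay": 0,"az": 0,"hand": 0.42}
    - {"x": -0.1,"y": 0,"z": 0,"ax": 0,"ay": 0,"az": 0,"hand": 0.45}
    - {"x": -0.2,"y": 0,"z": 0,"ax": 0,"ay": 0,"az": 0,"hand": 0.45}
    - {"x": -0.25,"y": 0,"z": 0,"ax": 0,"ay": 0,"az": 0,"hand": 0.6}
    - {"x": -0.25,"y": 0,"z": 0,"ax": 0,"ay": 0,"az": 0,"hand": 1}
    - {"x": -0.2,"y": 0,"z": 0,"ax": 0,"ay": 0,"az": 0,"hand": 1}
    - {"x": 0,"y": 0,"z": 0,"ax": 0,"ay": 0,"az": 0,"hand": 1}

```text
time_s: 6.37
tool_pos: [0.5359, -0.1473, 0.1088]
eef_rot: [0.66, 0.219, -0.324, 0.641]
wrist_force: [1.6, -0.0, 1.7]
opening: 0.987
```

```bash
python3 - <<'E'
from bench import *
from h import *
st=sense();M=Ro.from_quat(st["eef_rot"]).as_matrix();print(st["tool_pos"],st["wrist_force"],st["joint_positions"].round(2),M.round(2).tolist())
c=read_camera("scene");t=read_camera("top");np.savez("scene4.npz",**c);np.savez("top4.npz",**t)
im=np.zeros((600,800,3),np.uint8)
im[:,:400]=cv2.resize(c["image"][180:270,210:270,::-1],(400,600),interpolation=cv2.INTER_CUBIC)
im[:,400:]=cv2.resize(t["image"][140:230,240:300,::-1],(400,600),interpolation=cv2.INTER_CUBIC)
cv2.imwrite("pics/s4.png",im)
E
```

```text
[ 0.5359335  -0.14726091  0.1088225 ] [ 1.57738793 -0.03129362  1.67802624] [ 1.22  1.08 -1.26  2.39  2.37  0.96 -1.74] [[0.69, 0.7, -0.15], [-0.13, -0.08, -0.99], [-0.71, 0.7, 0.03]]
```

View pics/s4.png

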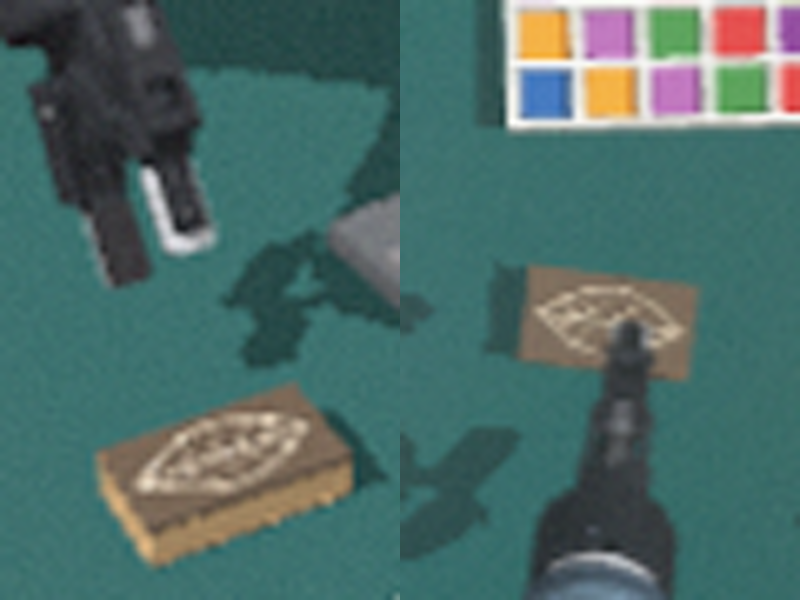

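The block lies flat with its leaf face up: corners at (98,460), (297,385), (353,452) and (155,528) in the scene half, (528,267), (700,288), (688,380) and (519,360) in the top half. I'll measure it, straighten the tool and regrasp across the 56 mm width.

```bash
python3 - <<'E'
from bench import *
from h import *
t=np.load("top4.npz");s=np.load("scene4.npz")
k=6.6667
A=np.array([ray(t,(240+(X-400)/k-.4,140+Y/k-.4),.024)[:2] for X,Y in[(528,267),(700,288),(688,380),(519,360)]])
B=np.array([ray(s,(210+X/k-.4,180+Y/k-.4),.024)[:2] for X,Y in[(353,452),(155,528),(98,460),(297,385)]])
for Q in(A,B):
    e=Q[1]-Q[0]+Q[2]-Q[3];w=Q[0]-Q[3]+Q[1]-Q[2]
    print(Q.mean(0).round(4),np.linalg.norm(e)/2,np.linalg.norm(w)/2,np.degrees(np.arctan2(-e[1],-e[0])),np.degrees(np.arctan2(w[1],w[0])))
st=sense()
plan(st,(.50,-.15,.19),down(np.radians(-7)),0)
E
```

```text
[ 0.58   -0.1454] 0.10095356229650801 0.054865644214358966 82.07380809970667 -7.683363813217744
[ 0.5822 -0.1442] 0.1005029954062852 0.05143425573930786 82.85065485915698 -5.437613715884534
7 rows
{'x': -0.079, 'y': 0.032, 'z': 0.01, 'ax': -0.0002, 'ay': 0.001, 'az': -0.0178}
{'x': -0.082, 'y': 0.023, 'z': 0.01, 'ax': -0.0002, 'ay': 0.001, 'az': -0.0178}
{'x': -0.084, 'y': 0.014, 'z': 0.009, 'ax': -0.0002, 'ay': 0.001, 'az': -0.0178}
{'x': -0.085, 'y': 0.004, 'z': 0.009, 'ax': -0.0002, 'ay': 0.001, 'az': -0.0178}
{'x': -0.085, 'y': -0.005, 'z': 0.008, 'ax': -0.0002, 'ay': 0.001, 'az': -0.0178}
{'x': -0.084, 'y': -0.015, 'z': 0.008, 'ax': -0.0002, 'ay': 0.001, 'az': -0.0178}
{'x': -0.082, 'y': -0.024, 'z': 0.007, 'ax': -0.0002, 'ay': 0.001, 'az': -0.0178}
```

Request:
servo_tool:
  targets:
    - {"x": -0.079,"y": 0.032,"z": 0.01,"ax": 0,"ay": 0.001,"az": -0.0178,"hand": 1}
    - {"x": -0.082,"y": 0.023,"z": 0.01,"ax": 0,"ay": 0.001,"az": -0.0178,"hand": 1}
    - {"x": -0.084,"y": 0.014,"z": 0.009,"ax": 0,"ay": 0.001,"az": -0.0178,"hand": 1}
    - {"x": -0.085,"y": 0.004,"z": 0.009,"ax": 0,"ay": 0.001,"az": -0.0178,"hand": 1}
    - {"x": -0.085,"y": -0.005,"z": 0.008,"ax": 0,"ay": 0.001,"az": -0.0178,"hand": 1}
    - {"x": -0.084,"y": -0.015,"z": 0.008,"ax": 0,"ay": 0.001,"az": -0.0178,"hand": 1}
    - {"x": -0.082,"y": -0.024,"z": 0.007,"ax": 0,"ay": 0.001,"az": -0.0178,"hand": 1}
    - {"x": 0,"y": 0,"z": 0,"ax": 0,"ay": 0,"az": 0,"hand": 1}

```text
time_s: 7.13
tool_pos: [0.5015, -0.1526, 0.1516]
eef_rot: [0.566, 0.397, -0.486, 0.535]
wrist_force: [1.8, -0.9, 0.4]
opening: 0.999
```

```bash
python3 - <<'E'
from bench import *
from h import *
st=sense();print(st["tool_pos"],st["joint_positions"].round(2),Ro.from_quat(st["eef_rot"]).as_matrix().round(2).tolist())
plan(st,(.581,-.145,.12),down(np.radians(-7.5)),0)
E
```

```text
[ 0.50145759 -0.15255087  0.15155644] [ 1.11  0.71 -1.2   2.08  1.08  0.82 -0.83] [[0.21, 0.97, -0.13], [-0.07, -0.11, -0.99], [-0.97, 0.22, 0.04]]
3 rows
{'x': 0.105, 'y': 0.154, 'z': -0.042, 'ax': 0.0005, 'ay': 0.0023, 'az': -0.0118}
{'x': 0.094, 'y': 0.161, 'z': -0.041, 'ax': 0.0005, 'ay': 0.0023, 'az': -0.0118}
{'x': 0.082, 'y': 0.168, 'z': -0.04, 'ax': 0.0005, 'ay': 0.0023, 'az': -0.0118}
```

Request:
servo_tool:
  targets:
    - {"x": 0.05,"y": 0.154,"z": -0.042,"ax": 0,"ay": 0.002,"az": -0.0118,"hand": 1}
    - {"x": 0.06,"y": 0.161,"z": -0.041,"ax": 0,"ay": 0.002,"az": -0.0118,"hand": 1}
    - {"x": 0.05,"y": 0.168,"z": -0.04,"ax": 0,"ay": 0.002,"az": -0.0118,"hand": 1}
    - {"x": 0,"y": 0,"z": 0,"ax": 0,"ay": 0,"az": 0,"hand": 1}
    - {"x": 0,"y": 0,"z": 0,"ax": 0,"ay": 0,"az": 0,"hand": 1}

```text
time_s: 7.55
tool_pos: [0.5771, -0.144, 0.1334]
eef_rot: [-0.521, -0.463, 0.536, -0.477]
wrist_force: [0.1, 0.5, -0.3]
opening: 1.001
```

```bash
python3 - <<'E'
from bench import *
from h import *
st=sense();print(st["tool_pos"],st["joint_positions"].round(2),Ro.from_quat(st["eef_rot"]).as_matrix().round(3).tolist())
plan(st,(.581,-.145,.10),down(np.radians(-7.5)),0)
E
```

```text
[ 0.57714204 -0.14398503  0.13338664] [ 0.89  0.91 -1.13  1.73  0.93  1.14 -0.66] [[-0.003, 0.993, -0.116], [-0.029, -0.116, -0.993], [-1.0, 0.0, 0.03]]
1 rows
{'x': 0.223, 'y': 0.026, 'z': -0.003, 'ax': 0.0023, 'ay': 0.0047, 'az': -0.0001}
```

Request:
servo_tool:
  targets:
    - {"x": 0.1,"y": 0.026,"z": -0.003,"ax": 0.002,"ay": 0.0047,"az": 0,"hand": 1}
    - {"x": 0.2,"y": 0,"z": 0,"ax": 0,"ay": 0,"az": 0,"hand": 1}
    - {"x": 0.2,"y": 0,"z": 0,"ax": 0,"ay": 0,"az": 0,"hand": 1}
    - {"x": 0.15,"y": 0,"z": 0,"ax": 0,"ay": 0,"az": 0,"hand": 1}
    - {"x": 0,"y": 0,"z": 0,"ax": 0,"ay": 0,"az": 0,"hand": 1}
    - {"x": 0,"y": 0,"z": 0,"ax": 0,"ay": 0,"az": 0,"hand": 1}

```text
time_s: 8.05
tool_pos: [0.5819, -0.1455, 0.0336]
eef_rot: [0.531, 0.459, -0.529, 0.477]
wrist_force: [0.5, 0.4, 0.5]
opening: 1.001
```

```bash
python3 - <<'E'
from bench import *
from h import *
st=sense();print(st["tool_pos"],st["wrist_force"],st["joint_positions"].round(2),Ro.from_quat(st["eef_rot"]).as_matrix().round(3).tolist())
plan(st,(.581,-.145,.023),down(np.radians(-7.5)),0)
E
```

```text
[ 0.58186907 -0.14554257  0.03355954] [0.45509854 0.42769269 0.5105268 ] [ 0.84  1.03 -1.01  1.76  1.08  0.99 -0.74] [[0.02, 0.992, -0.124], [-0.018, -0.123, -0.992], [-1.0, 0.022, 0.015]]
1 rows
{'x': 0.07, 'y': -0.008, 'z': -0.004, 'ax': 0.0011, 'ay': 0.0024, 'az': -0.0035}
```

Request:
servo_tool:
  targets:
    - {"x": 0.07,"y": -0.006,"z": -0.004,"ax": 0.001,"ay": 0.0024,"az": -0.0035,"hand": 1}
    - {"x": 0,"y": 0,"z": 0,"ax": 0,"ay": 0,"az": 0,"hand": 1}
    - {"x": 0,"y": 0,"z": 0,"ax": 0,"ay": 0,"az": 0,"hand": 0.5}
    - {"x": 0,"y": 0,"z": 0,"ax": 0,"ay": 0,"az": 0,"hand": 0.3}
    - {"x": 0,"y": 0,"z": 0,"ax": 0,"ay": 0,"az": 0,"hand": 0.3}
    - {"x": 0,"y": 0,"z": 0,"ax": 0,"ay": 0,"az": 0,"hand": 0.3}
    - {"x": 0,"y": 0,"z": 0,"ax": 0,"ay": 0,"az": 0,"hand": 0}
    - {"x": 0,"y": 0,"z": 0,"ax": 0,"ay": 0,"az": 0,"hand": 0}

```text
time_s: 8.72
tool_pos: [0.5842, -0.1458, 0.0295]
eef_rot: [0.533, 0.463, -0.53, 0.469]
wrist_force: [1.3, -0.1, -0.6]
opening: 0.637
```

```bash
python3 - <<'E'
from bench import *
from h import *
st=sense();print(st["tool_pos"],st["wrist_force"],st["opening"],st["joint_positions"].round(2),Ro.from_quat(st["eef_rot"]).as_matrix().round(3).tolist())
c=read_camera("scene")
cv2.imwrite("pics/s5.png",cv2.resize(c["image"][180:270,190:310,::-1],(800,600),interpolation=cv2.INTER_CUBIC))
E
```

```text
[ 0.58415507 -0.14582603  0.02947556] [ 1.28205423 -0.10514768 -0.62416144] 0.6372474989558977 [ 0.84  1.04 -1.01  1.75  1.06  1.   -0.73] [[0.01, 0.991, -0.131], [-0.003, -0.13, -0.991], [-1.0, 0.01, 0.002]]
```

View pics/s5.png

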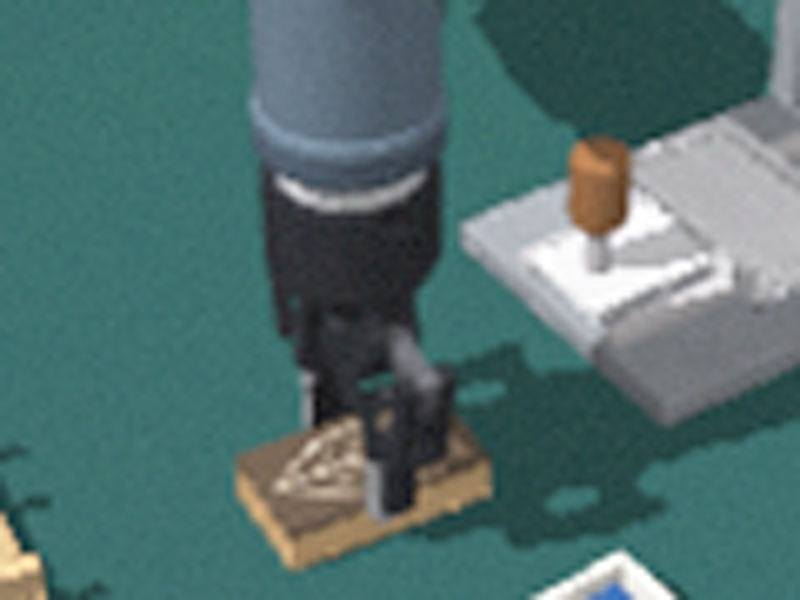

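```bash
python3 - <<'E'
from bench import *
from h import *
st=sense()
plan(st,(.58,-.145,.16),down(np.radians(-7.5)),0)
st=dict(st);st["tool_pos"]=np.array([.58,-.145,.16]);st["eef_rot"]=down(np.radians(-7.5)).as_quat()
plan(st,(.552,.109,.15),down(np.radians(87.5)),0)
E
```

```text
4 rows
{'x': -0.218, 'y': -0.005, 'z': -0.0, 'ax': 0.0, 'ay': 0.0001, 'az': -0.0004}
{'x': -0.218, 'y': -0.005, 'z': -0.0, 'ax': 0.0, 'ay': 0.0001, 'az': -0.0004}
{'x': -0.218, 'y': -0.006, 'z': -0.0, 'ax': 0.0, 'ay': 0.0001, 'az': -0.0004}
{'x': -0.218, 'y': -0.006, 'z': -0.0, 'ax': 0.0, 'ay': 0.0001, 'az': -0.0004}
15 rows
{'x': 0.004, 'y': -0.027, 'z': -0.11, 'ax': -0.0176, 'ay': 0.0, 'az': 0.0}
{'x': 0.004, 'y': -0.015, 'z': -0.113, 'ax': -0.0176, 'ay': 0.0, 'az': 0.0}
{'x': 0.004, 'y': -0.002, 'z': -0.114, 'ax': -0.0176, 'ay': 0.0, 'az': 0.0}
{'x': 0.004, 'y': 0.01, 'z': -0.113, 'ax': -0.0176, 'ay': 0.0, 'az': 0.0}
{'x': 0.004, 'y': 0.023, 'z': -0.111, 'ax': -0.0176, 'ay': 0.0, 'az': 0.0}
{'x': 0.004, 'y': 0.035, 'z': -0.108, 'ax': -0.0176, 'ay': 0.0, 'az': 0.0}
{'x': 0.004, 'y': 0.047, 'z': -0.104, 'ax': -0.0176, 'ay': 0.0, 'az': 0.0}
{'x': 0.004, 'y': 0.058, 'z': -0.098, 'ax': -0.0176, 'ay': 0.0, 'az': 0.0}
{'x': 0.004, 'y': 0.068, 'z': -0.091, 'ax': -0.0176, 'ay': 0.0, 'az': 0.0}
{'x': 0.004, 'y': 0.078, 'z': -0.083, 'ax': -0.0176, 'ay': 0.0, 'az': 0.0}
{'x': 0.004, 'y': 0.086, 'z': -0.074, 'ax': -0.0176, 'ay': 0.0, 'az': 0.0}
{'x': 0.004, 'y': 0.094, 'z': -0.064, 'ax': -0.0176, 'ay': 0.0, 'az': 0.0}
{'x': 0.004, 'y': 0.1, 'z': -0.053, 'ax': -0.0176, 'ay': 0.0, 'az': 0.0}
{'x': 0.004, 'y': 0.106, 'z': -0.042, 'ax': -0.0176, 'ay': 0.0, 'az': 0.0}
{'x': 0.004, 'y': 0.11, 'z': -0.03, 'ax': -0.0176, 'ay': 0.0, 'az': 0.0}
```

Request:
servo_tool:
  targets:
    - {"x": -0.15,"y": -0.005,"z": 0,"ax": 0,"ay": 0,"az": 0,"hand": 0}
    - {"x": -0.22,"y": -0.005,"z": 0,"ax": 0,"ay": 0,"az": 0,"hand": 0}
    - {"x": -0.22,"y": -0.005,"z": 0,"ax": 0,"ay": 0,"az": 0,"hand": 0}
    - {"x": -0.22,"y": -0.005,"z": 0,"ax": 0,"ay": 0,"az": 0,"hand": 0}
    - {"x": -0.22,"y": -0.005,"z": 0,"ax": 0,"ay": 0,"az": 0,"hand": 0}
    - {"x": 0,"y": 0,"z": 0,"ax": 0,"ay": 0,"az": 0,"hand": 0}

```text
time_s: 9.27
tool_pos: [0.5766, -0.144, 0.1869]
eef_rot: [0.532, 0.466, -0.531, 0.468]
wrist_force: [1.6, 0.7, -0.8]
opening: 0.633
```

Request:
servo_tool:
  targets:
    - {"x": 0,"y": -0.027,"z": -0.11,"ax": -0.0176,"ay": 0,"az": 0,"hand": 0}
    - {"x": 0,"y": -0.015,"z": -0.113,"ax": -0.0176,"ay": 0,"az": 0,"hand": 0}
    - {"x": 0,"y": -0.002,"z": -0.114,"ax": -0.0176,"ay": 0,"az": 0,"hand": 0}
    - {"x": 0,"y": 0.01,"z": -0.113,"ax": -0.0176,"ay": 0,"az": 0,"hand": 0}
    - {"x": 0,"y": 0.023,"z": -0.111,"ax": -0.0176,"ay": 0,"az": 0,"hand": 0}
    - {"x": 0,"y": 0.035,"z": -0.108,"ax": -0.0176,"ay": 0,"az": 0,"hand": 0}
    - {"x": 0,"y": 0.047,"z": -0.104,"ax": -0.0176,"ay": 0,"az": 0,"hand": 0}
    - {"x": 0,"y": 0.058,"z": -0.098,"ax": -0.0176,"ay": 0,"az": 0,"hand": 0}
    - {"x": 0,"y": 0.068,"z": -0.091,"ax": -0.0176,"ay": 0,"az": 0,"hand": 0}
    - {"x": 0,"y": 0.078,"z": -0.083,"ax": -0.0176,"ay": 0,"az": 0,"hand": 0}
    - {"x": 0,"y": 0.086,"z": -0.074,"ax": -0.0176,"ay": 0,"az": 0,"hand": 0}
    - {"x": 0,"y": 0.094,"z": -0.064,"ax": -0.0176,"ay": 0,"az": 0,"hand": 0}
    - {"x": 0,"y": 0.1,"z": -0.053,"ax": -0.0176,"ay": 0,"az": 0,"hand": 0}
    - {"x": 0,"y": 0,"z": 0,"ax": 0,"ay": 0,"az": 0,"hand": 0}

```text
time_s: 10.43
tool_pos: [0.5438, 0.082, 0.1826]
eef_rot: [0.067, 0.703, -0.071, 0.705]
wrist_force: [-0.3, 1.2, -0.9]
opening: 0.63
```

```bash
python3 - <<'E'
from bench import *
from h import *
st=sense();print(st["tool_pos"],st["wrist_force"],st["opening"],st["joint_positions"].round(2),Ro.from_quat(st["eef_rot"]).as_matrix().round(3).tolist())
plan(st,(.552,.109,.13),down(np.radians(87.5)),0)
E
```

```text
[0.5438004  0.08204339 0.1825663 ] [-0.27472094  1.16127076 -0.8990174 ] 0.6298710636415888 [ 0.61  0.83 -1.25  1.82  0.87  1.17  0.44] [[0.003, 0.193, 0.981], [-0.006, 0.981, -0.193], [-1.0, -0.005, 0.004]]
2 rows
{'x': 0.175, 'y': 0.094, 'z': 0.009, 'ax': -0.012, 'ay': 0.0003, 'az': 0.0004}
{'x': 0.175, 'y': 0.093, 'z': 0.016, 'ax': -0.012, 'ay': 0.0003, 'az': 0.0004}
```

Request:
servo_tool:
  targets:
    - {"x": 0.1,"y": 0.094,"z": 0.009,"ax": -0.012,"ay": 0,"az": 0,"hand": 0}
    - {"x": 0.17,"y": 0.09,"z": 0.016,"ax": -0.012,"ay": 0,"az": 0,"hand": 0}
    - {"x": 0.05,"y": 0,"z": 0,"ax": 0,"ay": 0,"az": 0,"hand": 0}
    - {"x": 0,"y": 0,"z": 0,"ax": 0,"ay": 0,"az": 0,"hand": 0}
    - {"x": 0,"y": 0,"z": 0,"ax": 0,"ay": 0,"az": 0,"hand": 0}

```text
time_s: 10.85
tool_pos: [0.5525, 0.1077, 0.1319]
eef_rot: [0.013, 0.706, -0.019, 0.708]
wrist_force: [0.2, -0.9, -1.1]
opening: 0.639
```

```bash
python3 - <<'E'
from bench import *
from h import *
st=sense();print(st["tool_pos"],st["wrist_force"],st["opening"],st["joint_positions"].round(2),Ro.from_quat(st["eef_rot"]).as_matrix().round(3).tolist())
plan(st,(.552,.109,.075),down(np.radians(87.5)),0,step=.03)
c=read_camera("scene");np.savez("scene5.npz",**c);t=read_camera("top");np.savez("top5.npz",**t)
im=np.zeros((600,800,3),np.uint8)
im[:,:400]=cv2.resize(c["image"][140:230,265:325,::-1],(400,600),interpolation=cv2.INTER_CUBIC)
im[:,400:]=cv2.resize(t["image"][145:235,185:245,::-1],(400,600),interpolation=cv2.INTER_CUBIC)
cv2.imwrite("pics/s6.png",im)
E
```

```text
[0.55246868 0.10766048 0.13189691] [ 0.19102087 -0.85754252 -1.08513994] 0.6385515504903605 [ 0.52  0.92 -1.2   1.81  0.96  1.14  0.5 ] [[0.003, 0.046, 0.999], [-0.008, 0.999, -0.046], [-1.0, -0.008, 0.003]]
2 rows
{'x': 0.19, 'y': 0.006, 'z': -0.002, 'ax': -0.0002, 'ay': 0.0003, 'az': 0.0007}
{'x': 0.19, 'y': 0.005, 'z': -0.002, 'ax': -0.0002, 'ay': 0.0003, 'az': 0.0007}
```

View pics/s6.png

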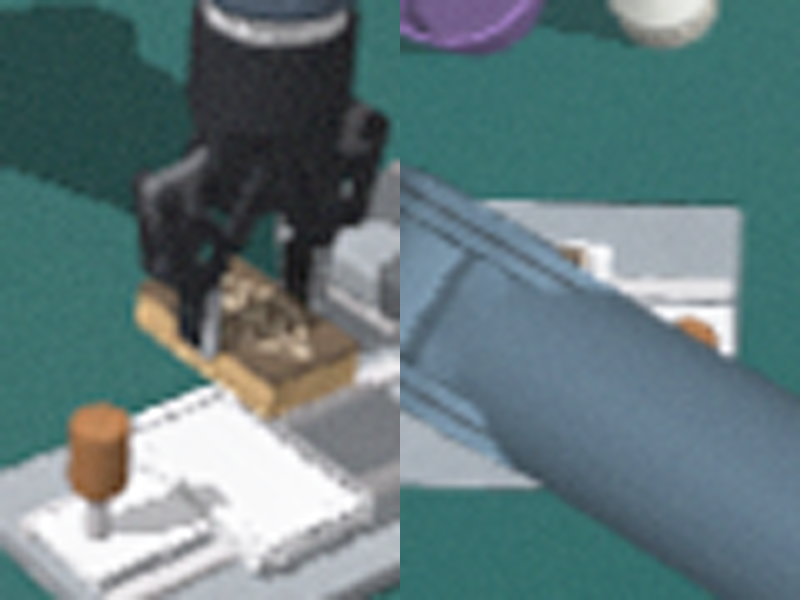

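The leaf face is up, with the block level above the pocket. Its near top corner is at (275,383) and the pocket rim's near corner is at about (260,555). I'll compare the block and rim in this same camera to see the offset.

```bash
python3 - <<'E'
from h import *
s=np.load("scene5.npz");k=6.6667
w=lambda X,Y,z:ray(s,(265+X/k-.4,140+Y/k-.4),z)[:2]
a=np.radians(-2.5);ex=np.array([np.cos(a),np.sin(a)]);ey=np.array([-ex[1],ex[0]])
f=lambda p,o:np.round([(p-o)@ex*1000,(p-o)@ey*1000],1)
tcp=np.array([.5525,.1077]);pk=np.array([.552,.109])
zt=.132-.0295+.024
for n,X,Y,z in[("blk +x-y top (50,-28)",275,383,zt),("+x+y top (50,28)",357,345,zt),("-x-y top (-50,-28)",137,291,zt),("+x-y bot",275,418,zt-.024)]:print(n,f(w(X,Y,z),tcp))
for n,X,Y,z in[("rim +x-y (59,-37)",258,548,.0385),("rim +x+y (59,37)",371,490,.0385),("rim -x-y(-59,-37)",130,440,.0385),("knob top ctr (0,-90)",100,416,.1005)]:print(n,f(w(X,Y,z),pk))
# refined rim edges by gradient along lines in scene0/top0
for nm in("top0","scene0"):
    c=np.load(nm+".npz");g=cv2.GaussianBlur(cv2.cvtColor(c["image"],cv2.COLOR_RGB2GRAY).astype(np.float32),(0,0),.7)
    for lab,n_,t_,half,offs in[("+x",ex,ey,.059,(-.02,-.01,0,.01,.02)),("-x",-ex,ey,.059,(-.02,-.01,0,.01,.02)),("+y",ey,ex,.037,(-.045,-.01,.01,.045)),("-y",-ey,ex,.037,(-.05,-.045,.045,.05))]:
        r=[]
        for o in offs:
            ds=np.arange(half-.012,half+.012,.0005)
            uv=np.array([proj(c,[*(pk+n_*d+t_*o),.0385]) for d in ds],np.float32)
            v=cv2.remap(g,uv[None,:,0],uv[None,:,1],cv2.INTER_CUBIC)[0]
            i=np.argmin(np.gradient(v));r.append((ds[i]-half)*1000)
        print(nm,lab,np.round(r,1))
E
```

```text
blk +x-y top (50,-28) [ 49.7 -26.2]
+x+y top (50,28) [47.4 26.2]
-x-y top (-50,-28) [-48.1 -31.5]
+x-y bot [ 46.4 -21.2]
rim +x-y (59,-37) [ 58.8 -36.9]
rim +x+y (59,37) [54.9 38.6]
rim -x-y(-59,-37) [-44.7 -34.7]
knob top ctr (0,-90) [ -2.5 -88. ]
top0 +x [1.  0.5 0.5 0.  4. ]
top0 -x [ 1.   1.  -2.  -2.  -1.5]
top0 +y [0.  0.  0.5 1. ]
top0 -y [0.5 1.  2.  2. ]
scene0 +x [1.5 1.  0.  2.  1.5]
scene0 -x [0.5 1.5 2.5 2.  2.5]
scene0 +y [2.  2.  1.5 0.5]
scene0 -y [-6.  -1.5  2.   5. ]
```

Request:
servo_tool:
  targets:
    - {"x": 0.15,"y": 0.006,"z": -0.002,"ax": 0,"ay": 0,"az": 0.0007,"hand": 0}
    - {"x": 0.15,"y": 0.004,"z": -0.002,"ax": 0,"ay": 0,"az": 0.0007,"hand": 0}
    - {"x": 0.03,"y": 0,"z": 0,"ax": 0,"ay": 0,"az": 0,"hand": 0}
    - {"x": 0,"y": 0,"z": 0,"ax": 0,"ay": 0,"az": 0,"hand": 0}
    - {"x": 0,"y": 0,"z": 0,"ax": 0,"ay": 0,"az": 0,"hand": 0}

```text
time_s: 11.37
tool_pos: [0.5565, 0.1057, 0.0873]
eef_rot: [0.02, 0.702, -0.02, 0.711]
wrist_force: [-1.0, -0.1, -0.6]
opening: 0.632
```

```bash
cat > q.py <<'E'
from bench import *
from h import *
import sys
def go(x,y,z,yaw,step=.03,deg=6.5):
    st=sense();M=Ro.from_quat(st["eef_rot"]).as_matrix()
    print(st["time_s"],st["tool_pos"].round(4),st["wrist_force"].round(1),round(st["opening"],3),st["joint_positions"].round(2),"yaw",np.degrees(np.arctan2(M[1,1],M[0,1])).round(2),"tilt",M[:2,0].round(3))
    plan(st,(x,y,z),down(np.radians(yaw)),0,step=step,deg=deg)
if __name__=="__main__": go(*map(float,sys.argv[1:]))
E
python3 q.py .552 .109 .066 87.5
```

```text
11.3667 [0.5565 0.1057 0.0873] [-1.  -0.1 -0.6] 0.632 [ 0.5   0.97 -1.14  1.83  1.03  1.07  0.46] yaw 86.77 tilt [0.013 0.   ]
1 rows
{'x': 0.142, 'y': 0.02, 'z': -0.033, 'ax': -0.002, 'ay': 0.002, 'az': -0.0001}
```

Translate first, then descend in small steps.

Request:
servo_tool:
  targets:
    - {"x": 0,"y": 0.02,"z": -0.033,"ax": -0.002,"ay": 0.002,"az": 0,"hand": 0}
    - {"x": 0,"y": 0,"z": 0,"ax": 0,"ay": 0,"az": 0,"hand": 0}
    - {"x": 0.06,"y": 0,"z": 0,"ax": 0,"ay": 0,"az": 0,"hand": 0}
    - {"x": 0,"y": 0,"z": 0,"ax": 0,"ay": 0,"az": 0,"hand": 0}
    - {"x": 0,"y": 0,"z": 0,"ax": 0,"ay": 0,"az": 0,"hand": 0}

```text
time_s: 11.78
tool_pos: [0.5535, 0.1098, 0.082]
eef_rot: [0.016, 0.705, -0.015, 0.709]
wrist_force: [0.8, -0.2, -0.7]
opening: 0.637
```

```bash
python3 q.py .552 .109 .066 87.5
```

```text
11.7833 [0.5535 0.1098 0.082 ] [ 0.8 -0.2 -0.7] 0.637 [ 0.49  0.98 -1.14  1.83  1.04  1.07  0.46] yaw 87.47 tilt [0.005 0.002]
1 rows
{'x': 0.106, 'y': -0.006, 'z': -0.01, 'ax': -0.0001, 'ay': 0.0007, 'az': -0.0003}
```

Request:
servo_tool:
  targets:
    - {"x": 0.05,"y": -0.005,"z": -0.011,"ax": 0,"ay": 0.0007,"az": -0.0003,"hand": 0}
    - {"x": 0.05,"y": 0,"z": 0,"ax": 0,"ay": 0,"az": 0,"hand": 0}
    - {"x": 0,"y": 0,"z": 0,"ax": 0,"ay": 0,"az": 0,"hand": 0}
    - {"x": 0,"y": 0,"z": 0,"ax": 0,"ay": 0,"az": 0,"hand": 0}

```text
time_s: 12.12
tool_pos: [0.5515, 0.109, 0.0652]
eef_rot: [0.015, 0.707, -0.016, 0.707]
wrist_force: [0.0, -0.4, -1.0]
opening: 0.633
```

```bash
python3 q.py .552 .109 .062 87.5
```

```text
12.1167 [0.5515 0.109  0.0652] [ 0.  -0.4 -1. ] 0.633 [ 0.48  1.   -1.12  1.84  1.06  1.05  0.45] yaw 87.48 tilt [-0.001 -0.   ]
1 rows
{'x': 0.021, 'y': -0.0, 'z': 0.003, 'ax': -0.0001, 'ay': -0.0001, 'az': 0.0001}
```

Request:
servo_tool:
  targets:
    - {"x": 0.02,"y": 0,"z": 0.003,"ax": 0,"ay": 0,"az": 0,"hand": 0}
    - {"x": 0.01,"y": 0,"z": 0,"ax": 0,"ay": 0,"az": 0,"hand": 0}
    - {"x": 0,"y": 0,"z": 0,"ax": 0,"ay": 0,"az": 0,"hand": 0}

```text
time_s: 12.37
tool_pos: [0.5519, 0.1091, 0.0602]
eef_rot: [0.015, 0.707, -0.016, 0.707]
wrist_force: [-1.4, -1.2, 2.6]
opening: 0.633
```

```bash
python3 q.py .552 .109 .062 87.5
```

```text
12.3667 [0.5519 0.1091 0.0602] [-1.4 -1.2  2.6] 0.633 [ 0.48  1.01 -1.11  1.84  1.07  1.04  0.45] yaw 87.48 tilt [-0.001 -0.   ]
1 rows
{'x': -0.012, 'y': -0.001, 'z': 0.0, 'ax': -0.0001, 'ay': -0.0002, 'az': 0.0001}
```

Contact at about 2.6 N at floor height, so the block is seated. Release and lift.

Request:
servo_tool:
  targets:
    - {"x": 0,"y": 0,"z": 0,"ax": 0,"ay": 0,"az": 0,"hand": 0.75}
    - {"x": 0,"y": 0,"z": 0,"ax": 0,"ay": 0,"az": 0,"hand": 0.85}
    - {"x": -0.05,"y": 0,"z": 0,"ax": 0,"ay": 0,"az": 0,"hand": 1}
    - {"x": -0.15,"y": 0,"z": 0,"ax": 0,"ay": 0,"az": 0,"hand": 1}
    - {"x": -0.25,"y": 0,"z": 0,"ax": 0,"ay": 0,"az": 0,"hand": 1}
    - {"x": -0.25,"y": 0,"z": 0,"ax": 0,"ay": 0,"az": 0,"hand": 1}
    - {"x": -0.2,"y": 0,"z": 0,"ax": 0,"ay": 0,"az": 0,"hand": 1}
    - {"x": 0,"y": 0,"z": 0,"ax": 0,"ay": 0,"az": 0,"hand": 1}
    - {"x": 0,"y": 0,"z": 0,"ax": 0,"ay": 0,"az": 0,"hand": 1}

```text
time_s: 13.12
tool_pos: [0.5515, 0.1107, 0.2036]
eef_rot: [0.015, 0.708, -0.014, 0.706]
wrist_force: [0.5, -0.9, -1.1]
opening: 0.997
```

```bash
python3 - <<'E'
from bench import *
from h import *
c=read_camera("scene");np.savez("scene7.npz",**c)
cv2.imwrite("pics/s7.png",cv2.resize(c["image"][150:240,255:375,::-1],(800,600),interpolation=cv2.INTER_CUBIC))
E
python3 q.py .549 -.03 .18 87.5
```

```text
13.1667 [0.5518 0.1113 0.2039] [0.5 1.9 0.9] 1.002 [ 0.55  0.79 -1.23  1.77  0.81  1.19  0.6 ] yaw 87.64 tilt [-0.001  0.003]
5 rows
{'x': 0.031, 'y': -0.188, 'z': 0.004, 'ax': 0.0001, 'ay': -0.0, 'az': -0.0001}
{'x': 0.032, 'y': -0.188, 'z': 0.004, 'ax': 0.0001, 'ay': -0.0, 'az': -0.0001}
{'x': 0.032, 'y': -0.188, 'z': 0.004, 'ax': 0.0001, 'ay': -0.0, 'az': -0.0001}
{'x': 0.032, 'y': -0.188, 'z': 0.004, 'ax': 0.0001, 'ay': -0.0, 'az': -0.0001}
{'x': 0.032, 'y': -0.188, 'z': 0.004, 'ax': 0.0001, 'ay': -0.0, 'az': -0.0001}
```

View pics/s7.png

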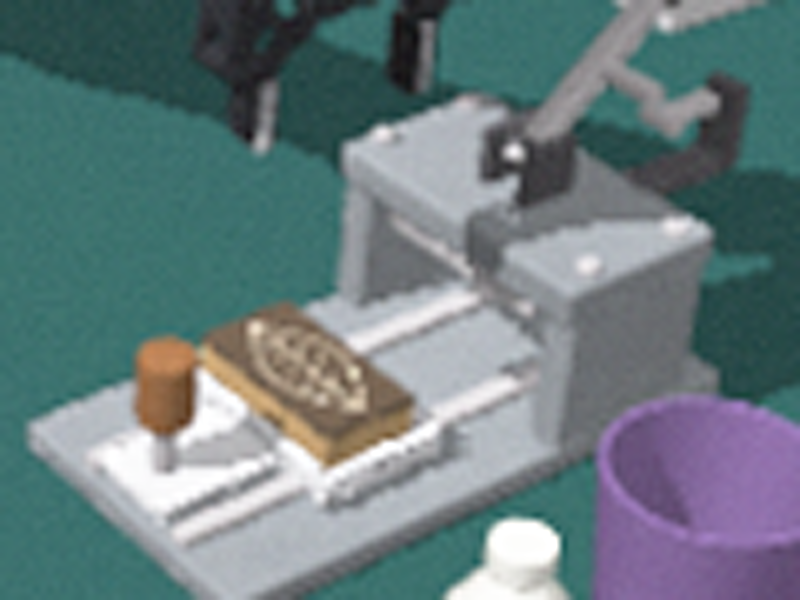

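The block sits in the pocket, leaf up (corners (205,350), (290,305), (410,410), (330,465)), inside the rim. Next I'll close the fingers, go down behind the knob and push.

Request:
servo_tool:
  targets:
    - {"x": 0,"y": -0.2,"z": 0,"ax": 0,"ay": 0,"az": 0,"hand": 0}
    - {"x": 0,"y": -0.2,"z": 0,"ax": 0,"ay": 0,"az": 0,"hand": 0}
    - {"x": 0,"y": -0.2,"z": 0,"ax": 0,"ay": 0,"az": 0,"hand": 0}
    - {"x": 0,"y": -0.2,"z": 0,"ax": 0,"ay": 0,"az": 0,"hand": 0}
    - {"x": 0,"y": -0.2,"z": 0,"ax": 0,"ay": 0,"az": 0,"hand": 0}
    - {"x": 0,"y": 0,"z": 0,"ax": 0,"ay": 0,"az": 0,"hand": 0}
    - {"x": 0,"y": 0,"z": 0,"ax": 0,"ay": 0,"az": 0,"hand": 0}

```text
time_s: 13.75
tool_pos: [0.5421, -0.0433, 0.1975]
eef_rot: [0.014, 0.71, -0.011, 0.704]
wrist_force: [0.8, 1.5, 0.4]
opening: 0.006
```

```bash
python3 q.py .5465 -.04 .086 87.5
```

```text
13.75 [ 0.5421 -0.0433  0.1975] [0.8 1.5 0.4] 0.006 [ 0.84  0.77 -1.22  1.81  0.79  1.16  0.88] yaw 87.99 tilt [-0.009  0.005]
4 rows
{'x': 0.186, 'y': 0.005, 'z': 0.009, 'ax': 0.0003, 'ay': -0.0003, 'az': -0.0002}
{'x': 0.186, 'y': 0.005, 'z': 0.008, 'ax': 0.0003, 'ay': -0.0003, 'az': -0.0002}
{'x': 0.186, 'y': 0.005, 'z': 0.008, 'ax': 0.0003, 'ay': -0.0003, 'az': -0.0002}
{'x': 0.186, 'y': 0.006, 'z': 0.007, 'ax': 0.0003, 'ay': -0.0003, 'az': -0.0002}
```

Request:
servo_tool:
  targets:
    - {"x": 0.18,"y": 0,"z": 0.009,"ax": 0,"ay": 0,"az": 0,"hand": 0}
    - {"x": 0.18,"y": 0,"z": 0.009,"ax": 0,"ay": 0,"az": 0,"hand": 0}
    - {"x": 0.18,"y": 0,"z": 0.008,"ax": 0,"ay": 0,"az": 0,"hand": 0}
    - {"x": 0.13,"y": 0,"z": 0.007,"ax": 0,"ay": 0,"az": 0,"hand": 0}
    - {"x": 0,"y": 0,"z": 0,"ax": 0,"ay": 0,"az": 0,"hand": 0}
    - {"x": 0,"y": 0,"z": 0,"ax": 0,"ay": 0,"az": 0,"hand": 0}

```text
time_s: 14.25
tool_pos: [0.545, -0.0396, 0.0904]
eef_rot: [0.014, 0.711, -0.009, 0.703]
wrist_force: [-0.7, -0.2, 0.6]
opening: -0.003
```

```bash
python3 q.py .5515 .095 .086 87.5 .008
```

```text
14.25 [ 0.545  -0.0396  0.0904] [-0.7 -0.2  0.6] -0.003 [ 0.75  0.91 -1.08  1.86  0.95  1.01  0.78] yaw 88.15 tilt [-0.012  0.007]
17 rows
{'x': 0.002, 'y': 0.053, 'z': 0.001, 'ax': 0.0001, 'ay': -0.0001, 'az': -0.0001}
{'x': 0.002, 'y': 0.053, 'z': 0.001, 'ax': 0.0001, 'ay': -0.0001, 'az': -0.0001}
{'x': 0.002, 'y': 0.053, 'z': 0.001, 'ax': 0.0001, 'ay': -0.0001, 'az': -0.0001}
{'x': 0.002, 'y': 0.053, 'z': 0.001, 'ax': 0.0001, 'ay': -0.0001, 'az': -0.0001}
{'x': 0.002, 'y': 0.053, 'z': 0.001, 'ax': 0.0001, 'ay': -0.0001, 'az': -0.0001}
{'x': 0.002, 'y': 0.053, 'z': 0.001, 'ax': 0.0001, 'ay': -0.0001, 'az': -0.0001}
{'x': 0.002, 'y': 0.053, 'z': 0.001, 'ax': 0.0001, 'ay': -0.0001, 'az': -0.0001}
{'x': 0.002, 'y': 0.053, 'z': 0.001, 'ax': 0.0001, 'ay': -0.0001, 'az': -0.0001}
{'x': 0.002, 'y': 0.053, 'z': 0.001, 'ax': 0.0001, 'ay': -0.0001, 'az': -0.0001}
{'x': 0.002, 'y': 0.053, 'z': 0.001, 'ax': 0.0001, 'ay': -0.0001, 'az': -0.0001}
{'x': 0.002, 'y': 0.053, 'z': 0.001, 'ax': 0.0001, 'ay': -0.0001, 'az': -0.0001}
{'x': 0.002, 'y': 0.053, 'z': 0.0, 'ax': 0.0001, 'ay': -0.0001, 'az': -0.0001}
{'x': 0.002, 'y': 0.053, 'z': 0.0, 'ax': 0.0001, 'ay': -0.0001, 'az': -0.0001}
{'x': 0.002, 'y': 0.053, 'z': 0.0, 'ax': 0.0001, 'ay': -0.0001, 'az': -0.0001}
{'x': 0.002, 'y': 0.053, 'z': 0.0, 'ax': 0.0001, 'ay': -0.0001, 'az': -0.0001}
{'x': 0.002, 'y': 0.053, 'z': 0.0, 'ax': 0.0001, 'ay': -0.0001, 'az': -0.0001}
{'x': 0.002, 'y': 0.053, 'z': 0.0, 'ax': 0.0001, 'ay': -0.0001, 'az': -0.0001}
```

Request:
servo_tool:
  targets:
    - {"x": 0.002,"y": 0.053,"z": 0.001,"ax": 0,"ay": 0,"az": 0,"hand": 0}
    - {"x": 0.002,"y": 0.053,"z": 0.001,"ax": 0,"ay": 0,"az": 0,"hand": 0}
    - {"x": 0.002,"y": 0.053,"z": 0.001,"ax": 0,"ay": 0,"az": 0,"hand": 0}
    - {"x": 0.002,"y": 0.053,"z": 0.001,"ax": 0,"ay": 0,"az": 0,"hand": 0}
    - {"x": 0.002,"y": 0.053,"z": 0.001,"ax": 0,"ay": 0,"az": 0,"hand": 0}
    - {"x": 0.002,"y": 0.053,"z": 0.001,"ax": 0,"ay": 0,"az": 0,"hand": 0}
    - {"x": 0.002,"y": 0.053,"z": 0.001,"ax": 0,"ay": 0,"az": 0,"hand": 0}
    - {"x": 0.002,"y": 0.053,"z": 0.001,"ax": 0,"ay": 0,"az": 0,"hand": 0}
    - {"x": 0.002,"y": 0.053,"z": 0.001,"ax": 0,"ay": 0,"az": 0,"hand": 0}
    - {"x": 0.002,"y": 0.053,"z": 0.001,"ax": 0,"ay": 0,"az": 0,"hand": 0}

```text
time_s: 15.08
tool_pos: [0.5501, 0.0458, 0.0921]
eef_rot: [0.012, 0.71, -0.012, 0.704]
wrist_force: [-1.4, -3.1, 1.7]
opening: 0.0
```

```bash
python3 q.py .5515 .105 .086 87.5 .1
```

```text
15.0833 [0.5501 0.0458 0.0921] [-1.4 -3.1  1.7] 0.0 [ 0.59  0.91 -1.08  1.85  0.95  1.02  0.63] yaw 88.1 tilt [-0.01   0.001]
1 rows
{'x': 0.04, 'y': 0.395, 'z': -0.003, 'ax': 0.0017, 'ay': -0.0015, 'az': -0.0}
```

Request:
servo_tool:
  targets:
    - {"x": 0.02,"y": 0.05,"z": 0,"ax": 0.001,"ay": -0.001,"az": 0,"hand": 0}
    - {"x": 0.01,"y": 0.05,"z": 0,"ax": 0,"ay": 0,"az": 0,"hand": 0}
    - {"x": 0,"y": 0.05,"z": 0,"ax": 0,"ay": 0,"az": 0,"hand": 0}
    - {"x": 0,"y": 0.05,"z": 0,"ax": 0,"ay": 0,"az": 0,"hand": 0}
    - {"x": 0,"y": 0.05,"z": 0,"ax": 0,"ay": 0,"az": 0,"hand": 0}
    - {"x": 0,"y": 0.05,"z": 0,"ax": 0,"ay": 0,"az": 0,"hand": 0}
    - {"x": 0,"y": 0.03,"z": 0,"ax": 0,"ay": 0,"az": 0,"hand": 0}

```text
time_s: 15.67
tool_pos: [0.5532, 0.1022, 0.0882]
eef_rot: [0.014, 0.707, -0.013, 0.707]
wrist_force: [0.9, -3.4, -0.4]
opening: -0.002
```

```bash
python3 q.py .5525 .124 .09 87.5 .1
```

```text
15.6667 [0.5532 0.1022 0.0882] [ 0.9 -3.4 -0.4] -0.002 [ 0.47  0.92 -1.07  1.83  0.96  1.02  0.53] yaw 87.8 tilt [-0.001  0.002]
1 rows
{'x': -0.012, 'y': 0.145, 'z': -0.01, 'ax': 0.0008, 'ay': -0.0002, 'az': -0.0003}
```

Request:
servo_tool:
  targets:
    - {"x": 0,"y": 0.03,"z": -0.002,"ax": 0,"ay": 0,"az": 0,"hand": 0}
    - {"x": 0,"y": 0.03,"z": -0.002,"ax": 0,"ay": 0,"az": 0,"hand": 0}
    - {"x": 0,"y": 0.025,"z": -0.002,"ax": 0,"ay": 0,"az": 0,"hand": 0}
    - {"x": 0,"y": 0.02,"z": 0,"ax": 0,"ay": 0,"az": 0,"hand": 0}

```text
time_s: 16.0
tool_pos: [0.554, 0.1199, 0.0882]
eef_rot: [0.014, 0.707, -0.013, 0.707]
wrist_force: [0.4, -3.0, 1.2]
opening: 0.001
```

Request:
servo_tool:
  targets:
    - {"x": 0,"y": 0.02,"z": 0,"ax": 0,"ay": 0,"az": 0,"hand": 0}
    - {"x": 0,"y": 0.02,"z": 0,"ax": 0,"ay": 0,"az": 0,"hand": 0}

```text
time_s: 16.17
tool_pos: [0.5542, 0.1263, 0.0882]
eef_rot: [0.015, 0.707, -0.013, 0.707]
wrist_force: [0.9, -3.6, 0.8]
opening: 0.003
```

Request:
servo_tool:
  targets:
    - {"x": 0,"y": 0.02,"z": 0,"ax": 0,"ay": 0,"az": 0,"hand": 0}
    - {"x": 0,"y": 0.02,"z": 0,"ax": 0,"ay": 0,"az": 0,"hand": 0}

```text
time_s: 16.33
tool_pos: [0.5544, 0.1282, 0.088]
eef_rot: [0.012, 0.708, -0.017, 0.706]
wrist_force: [-3.4, -16.6, 13.1]
opening: 0.001
```

Force jumped to 17 N at the expected place, so the bed is at its end stop. Back off, rise, and look at the lever.

Request:
servo_tool:
  targets:
    - {"x": 0,"y": -0.05,"z": 0,"ax": 0,"ay": 0,"az": 0,"hand": 0}
    - {"x": 0,"y": -0.2,"z": 0,"ax": 0,"ay": 0,"az": 0,"hand": 0}
    - {"x": -0.2,"y": -0.1,"z": 0,"ax": 0,"ay": 0,"az": 0,"hand": 0}
    - {"x": -0.25,"y": 0,"z": 0,"ax": 0,"ay": 0,"az": 0,"hand": 0}
    - {"x": -0.25,"y": 0,"z": 0,"ax": 0,"ay": 0,"az": 0,"hand": 0}
    - {"x": -0.25,"y": 0,"z": 0,"ax": 0,"ay": 0,"az": 0,"hand": 0}
    - {"x": -0.25,"y": 0,"z": 0,"ax": 0,"ay": 0,"az": 0,"hand": 0}
    - {"x": 0,"y": 0,"z": 0,"ax": 0,"ay": 0,"az": 0,"hand": 0}

```text
time_s: 17.0
tool_pos: [0.5493, 0.0801, 0.2739]
eef_rot: [0.015, 0.71, -0.01, 0.704]
wrist_force: [1.7, 0.9, 1.1]
opening: 0.001
```

```bash
python3 - <<'E'
from bench import *
from h import *
s=read_camera("scene");np.savez("scene8.npz",**s);t=read_camera("top");np.savez("top8.npz",**t)
a=np.radians(-2.5);ex=np.array([np.cos(a),np.sin(a)]);ey=np.array([-ex[1],ex[0]]);H=np.array([.558,.2442])
hsv=cv2.cvtColor(s["image"],cv2.COLOR_RGB2HSV);m=cv2.inRange(hsv,(5,100,40),(20,255,255));m[:, :285]=0;m[:,330:]=0;m[:170]=0;m[215:]=0
n,l,st,ce=cv2.connectedComponentsWithStats(m);i=1+np.argmax(st[1:,4]);print("knob px",ce[i],st[i])
p=ray(s,ce[i],.08)[:2];print("knob in press",(p-H)@ex,(p-H)@ey,"home: 0,-.09")
def L(y,z,x=0): return [*(H+ex*x+ey*y),z]
for r in(125,155,185):
    th=np.radians(40);P=L(r/1000*np.cos(th),.135+r/1000*np.sin(th));print(r,np.round(P,3),"scene",proj(s,P).round(1),"top",proj(t,P).round(1))
for nm,c in(("scene",s),("top",t)):
    h=cv2.cvtColor(c["image"],cv2.COLOR_RGB2HSV);m=cv2.inRange(h,(0,0,0),(180,120,60))
    P=L(.155*.766,.135+.155*.643);u=proj(c,P);k=np.zeros_like(m);x,y=u.astype(int);k[y-22:y+22,x-22:x+22]=m[y-22:y+22,x-22:x+22]
    n,l,st,ce=cv2.connectedComponentsWithStats(k);i=1+np.argmax(st[1:,4]);print(nm,"grip blob",ce[i],st[i],cv2.minAreaRect(np.argwhere(l==i)[:,::-1].astype(np.float32)))
E
python3 q.py .56 .36 .33 87.5
```

```text
knob px [314.77777778 193.76190476] [308 187  22  14 126]
knob in press 0.0033646090928676413 -0.08017865682208773 home: 0,-.09
125 [0.562 0.34  0.215] scene [357.4 143.4] top [133.  192.2]
155 [0.563 0.363 0.235] scene [363.1 136.5] top [124.7 191.7]
185 [0.564 0.386 0.254] scene [368.8 129.6] top [116.1 191.2]
scene grip blob [361.12977099 138.70992366] [352 129  19  21 131] ((361.1219482421875, 138.59754943847656), (5.622255325317383, 24.51927947998047), 38.65980529785156)
top grip blob [127.92771084 191.3253012 ] [116 183  24  13 166] ((127.5, 189.0), (12.0, 23.0), 90.0)
17.1 [0.5472 0.0781 0.2684] [-0.  -0.1  0.1] 0.005 [ 0.62  0.67 -1.22  1.72  0.65  1.25  0.77] yaw 87.95 tilt [-0.015  0.003]
10 rows
{'x': -0.041, 'y': 0.188, 'z': 0.001, 'ax': 0.0001, 'ay': -0.0002, 'az': -0.0}
{'x': -0.041, 'y': 0.188, 'z': 0.001, 'ax': 0.0001, 'ay': -0.0002, 'az': -0.0}
{'x': -0.041, 'y': 0.188, 'z': 0.001, 'ax': 0.0001, 'ay': -0.0002, 'az': -0.0}
{'x': -0.041, 'y': 0.188, 'z': 0.001, 'ax': 0.0001, 'ay': -0.0002, 'az': -0.0}
{'x': -0.041, 'y': 0.188, 'z': 0.001, 'ax': 0.0001, 'ay': -0.0002, 'az': -0.0}
{'x': -0.041, 'y': 0.188, 'z': 0.001, 'ax': 0.0001, 'ay': -0.0002, 'az': -0.0}
{'x': -0.041, 'y': 0.188, 'z': 0.001, 'ax': 0.0001, 'ay': -0.0002, 'az': -0.0}
{'x': -0.041, 'y': 0.188, 'z': 0.001, 'ax': 0.0001, 'ay': -0.0002, 'az': -0.0}
{'x': -0.041, 'y': 0.188, 'z': 0.0, 'ax': 0.0001, 'ay': -0.0002, 'az': -0.0}
{'x': -0.041, 'y': 0.188, 'z': 0.0, 'ax': 0.0001, 'ay': -0.0002, 'az': -0.0}
```

The grip blob centres (scene (361,139), top (128,191)) match the model's 100 to 185 mm grip span within 2–3 px. The lever therefore lies where expected and is still up. Moving over it.

Request:
servo_tool:
  targets:
    - {"x": -0.2,"y": 0,"z": 0,"ax": 0,"ay": 0,"az": 0,"hand": 0}
    - {"x": -0.2,"y": 0.1,"z": 0.01,"ax": 0,"ay": 0,"az": 0,"hand": 0}
    - {"x": -0.02,"y": 0.19,"z": 0.01,"ax": 0,"ay": 0,"az": 0,"hand": 0}
    - {"x": -0.02,"y": 0.19,"z": 0.01,"ax": 0,"ay": 0,"az": 0,"hand": 0}
    - {"x": -0.02,"y": 0.19,"z": 0,"ax": 0,"ay": 0,"az": 0,"hand": 0}
    - {"x": -0.02,"y": 0.19,"z": 0,"ax": 0,"ay": 0,"az": 0,"hand": 0}
    - {"x": 0,"y": 0.19,"z": 0,"ax": 0,"ay": 0,"az": 0,"hand": 0}
    - {"x": 0,"y": 0.19,"z": 0,"ax": 0,"ay": 0,"az": 0,"hand": 0}
    - {"x": 0,"y": 0.19,"z": 0,"ax": 0,"ay": 0,"az": 0,"hand": 0}
    - {"x": 0,"y": 0.15,"z": 0,"ax": 0,"ay": 0,"az": 0,"hand": 0}
    - {"x": 0,"y": 0,"z": 0,"ax": 0,"ay": 0,"az": 0,"hand": 0}
    - {"x": 0,"y": 0,"z": 0,"ax": 0,"ay": 0,"az": 0,"hand": 0}

```text
time_s: 18.1
tool_pos: [0.5553, 0.3209, 0.3174]
eef_rot: [0.011, 0.723, -0.015, 0.69]
wrist_force: [-0.3, -1.2, -0.4]
opening: -0.001
```

```bash
python3 q.py .563 .364 .297 87.5
```

```text
18.1 [0.5553 0.3209 0.3174] [-0.3 -1.2 -0.4] -0.001 [ 0.07  0.74 -1.12  1.4   0.62  1.43  0.49] yaw 87.9 tilt [-0.047 -0.004]
2 rows
{'x': 0.066, 'y': 0.145, 'z': 0.023, 'ax': 0.0005, 'ay': -0.0037, 'az': 0.0005}
{'x': 0.067, 'y': 0.145, 'z': 0.021, 'ax': 0.0005, 'ay': -0.0037, 'az': 0.0005}
```

Request:
servo_tool:
  targets:
    - {"x": 0,"y": 0.145,"z": 0.023,"ax": 0,"ay": -0.0037,"az": 0,"hand": 0}
    - {"x": 0.03,"y": 0.145,"z": 0.021,"ax": 0,"ay": -0.0037,"az": 0,"hand": 0}
    - {"x": 0,"y": 0,"z": 0,"ax": 0,"ay": 0,"az": 0,"hand": 0}
    - {"x": 0,"y": 0,"z": 0,"ax": 0,"ay": 0,"az": 0,"hand": 0}

```text
time_s: 18.43
tool_pos: [0.5638, 0.3607, 0.3055]
eef_rot: [0.01, 0.709, -0.018, 0.705]
wrist_force: [-0.1, -0.8, 0.1]
opening: 0.001
```

```bash
python3 q.py .563 .364 .290 87.5
```

```text
18.4333 [0.5638 0.3607 0.3055] [-0.1 -0.8  0.1] 0.001 [-0.02  0.77 -1.08  1.36  0.67  1.41  0.44] yaw 87.75 tilt [-0.005 -0.012]
1 rows
{'x': 0.103, 'y': 0.023, 'z': -0.006, 'ax': 0.0007, 'ay': -0.0007, 'az': 0.002}
```

Request:
servo_tool:
  targets:
    - {"x": 0.06,"y": 0.02,"z": -0.005,"ax": 0,"ay": 0,"az": 0.002,"hand": 0}
    - {"x": 0.06,"y": 0.02,"z": 0,"ax": 0,"ay": 0,"az": 0,"hand": 0}
    - {"x": 0.06,"y": 0.012,"z": 0,"ax": 0,"ay": 0,"az": 0,"hand": 0}
    - {"x": 0.06,"y": 0.012,"z": 0,"ax": 0,"ay": 0,"az": 0,"hand": 0}
    - {"x": 0.06,"y": 0.012,"z": 0,"ax": 0,"ay": 0,"az": 0,"hand": 0}
    - {"x": 0.06,"y": 0.012,"z": 0,"ax": 0,"ay": 0,"az": 0,"hand": 0}
    - {"x": 0.06,"y": 0.012,"z": 0,"ax": 0,"ay": 0,"az": 0,"hand": 0}
    - {"x": 0.06,"y": 0.012,"z": 0,"ax": 0,"ay": 0,"az": 0,"hand": 0}

```text
time_s: 19.1
tool_pos: [0.5663, 0.3714, 0.2269]
eef_rot: [0.016, 0.709, -0.018, 0.705]
wrist_force: [0.1, 0.4, 1.1]
opening: 0.003
```

```bash
python3 q.py .5643 .389 .1625 87.5
```

```text
19.1 [0.5663 0.3714 0.2269] [0.1 0.4 1.1] 0.003 [-0.05  0.84 -1.04  1.43  0.73  1.29  0.38] yaw 87.3 tilt [-0.005 -0.003]
3 rows
{'x': 0.143, 'y': 0.039, 'z': -0.005, 'ax': -0.0002, 'ay': -0.0003, 'az': 0.0002}
{'x': 0.143, 'y': 0.039, 'z': -0.006, 'ax': -0.0002, 'ay': -0.0003, 'az': 0.0002}
{'x': 0.143, 'y': 0.039, 'z': -0.006, 'ax': -0.0002, 'ay': -0.0003, 'az': 0.0002}
```

```bash
python3 - <<'E'
from bench import *
from h import *
c=read_camera("scene");t=read_camera("top")
im=np.zeros((600,800,3),np.uint8)
im[:,:400]=cv2.resize(c["image"][90:210,305:385,::-1],(400,600),interpolation=cv2.INTER_CUBIC)
im[:,400:]=cv2.resize(t["image"][150:240,105:165,::-1],(400,600),interpolation=cv2.INTER_CUBIC)
cv2.imwrite("pics/s9.png",im)
E
```

```text
(no output)
```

View pics/s9.png

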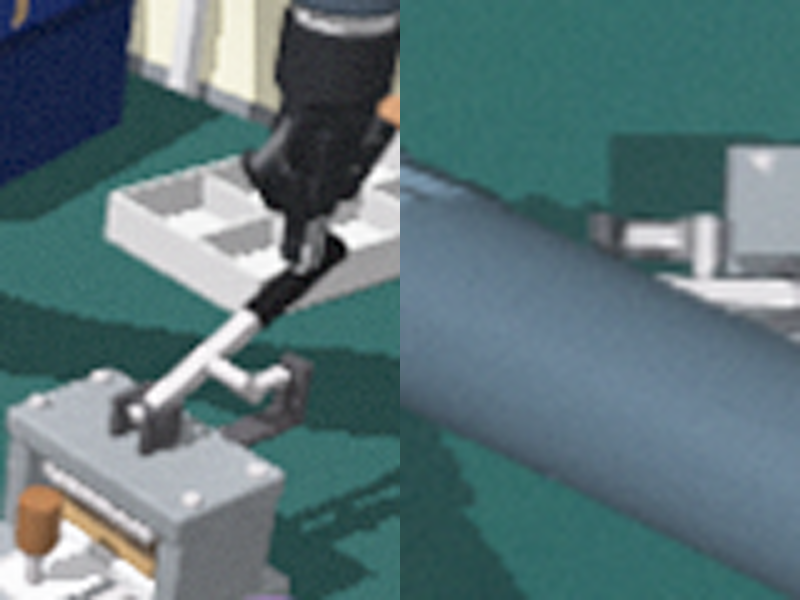

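The fingertip is on the black grip at (310,265) and the lever is partly down. The bed, with the block, is under the head. Continuing down.

Request:
servo_tool:
  targets:
    - {"x": 0.06,"y": 0.015,"z": -0.003,"ax": 0,"ay": 0,"az": 0,"hand": 0}
    - {"x": 0.06,"y": 0.015,"z": -0.003,"ax": 0,"ay": 0,"az": 0,"hand": 0}
    - {"x": 0.06,"y": 0.015,"z": -0.003,"ax": 0,"ay": 0,"az": 0,"hand": 0}
    - {"x": 0.05,"y": 0.01,"z": -0.003,"ax": 0,"ay": 0,"az": 0,"hand": 0}
    - {"x": 0.04,"y": 0.01,"z": 0,"ax": 0,"ay": 0,"az": 0,"hand": 0}

```text
time_s: 19.62
tool_pos: [0.5661, 0.3839, 0.1879]
eef_rot: [0.017, 0.707, -0.017, 0.707]
wrist_force: [-1.3, -2.9, 3.5]
opening: 0.002
```

Request:
servo_tool:
  targets:
    - {"x": 0.04,"y": 0.01,"z": 0,"ax": 0,"ay": 0,"az": 0,"hand": 0}
    - {"x": 0.04,"y": 0,"z": 0,"ax": 0,"ay": 0,"az": 0,"hand": 0}

```text
time_s: 19.78
tool_pos: [0.566, 0.386, 0.1749]
eef_rot: [0.017, 0.707, -0.016, 0.707]
wrist_force: [0.7, 1.3, 1.8]
opening: 0.003
```

Request:
servo_tool:
  targets:
    - {"x": 0.035,"y": 0.005,"z": 0,"ax": 0,"ay": 0,"az": 0,"hand": 0}
    - {"x": 0.03,"y": 0,"z": 0,"ax": 0,"ay": 0,"az": 0,"hand": 0}

```text
time_s: 19.95
tool_pos: [0.5659, 0.3873, 0.1635]
eef_rot: [0.017, 0.707, -0.016, 0.707]
wrist_force: [0.6, 1.9, 2.1]
opening: 0.002
```

Request:
servo_tool:
  targets:
    - {"x": 0.03,"y": 0,"z": 0,"ax": 0,"ay": 0,"az": 0,"hand": 0}
    - {"x": 0.03,"y": 0,"z": 0,"ax": 0,"ay": 0,"az": 0,"hand": 0}

```text
time_s: 20.12
tool_pos: [0.5662, 0.388, 0.1596]
eef_rot: [0.017, 0.706, -0.016, 0.708]
wrist_force: [-11.9, -17.9, 52.4]
opening: -0.001
```

Hard stop: 52 N at the fingertip, well under the 120 N wrist limit, so the lever is fully down. Retreat and check the latch.

Request:
servo_tool:
  targets:
    - {"x": -0.05,"y": 0,"z": 0,"ax": 0,"ay": 0,"az": 0,"hand": 0}
    - {"x": -0.2,"y": 0,"z": 0,"ax": 0,"ay": 0,"az": 0,"hand": 0}
    - {"x": -0.25,"y": 0,"z": 0,"ax": 0,"ay": 0,"az": 0,"hand": 0}
    - {"x": -0.25,"y": 0,"z": 0,"ax": 0,"ay": 0,"az": 0,"hand": 0}
    - {"x": -0.25,"y": 0,"z": 0,"ax": 0,"ay": 0,"az": 0,"hand": 0}
    - {"x": -0.2,"y": 0,"z": 0,"ax": 0,"ay": 0,"az": 0,"hand": 0}
    - {"x": 0,"y": 0,"z": 0,"ax": 0,"ay": 0,"az": 0,"hand": 0}
    - {"x": 0,"y": 0,"z": 0,"ax": 0,"ay": 0,"az": 0,"hand": 0}

```text
time_s: 20.78
tool_pos: [0.5648, 0.3861, 0.3452]
eef_rot: [0.016, 0.707, -0.018, 0.706]
wrist_force: [-0.5, -0.6, -0.4]
opening: -0.005
```

```bash
python3 - <<'E'
from bench import *
from h import *
print(sense()["tool_pos"],sense()["wrist_force"])
c=read_camera("scene")
a=np.radians(-2.5);ex=np.array([np.cos(a),np.sin(a)]);ey=np.array([-ex[1],ex[0]]);H=np.array([.558,.2442])
f=lambda u:((u-[265,110])*800/120).round()
for r in(.1,.185):print("grip level px in crop",f(proj(c,[*(H+ey*r),.135])))
print("knob mid home",f(proj(c,[*(H-ey*.09),.08])))
cv2.imwrite("pics/s10.png",cv2.resize(c["image"][110:200,265:385,::-1],(800,600),interpolation=cv2.INTER_CUBIC))
E
```

```text
[0.564779   0.38610477 0.34518374] [-0.45877925 -0.5516301  -0.37660227]
grip level px in crop [598. 359.]
grip level px in crop [711. 314.]
knob mid home [313. 561.]
```

View pics/s10.png

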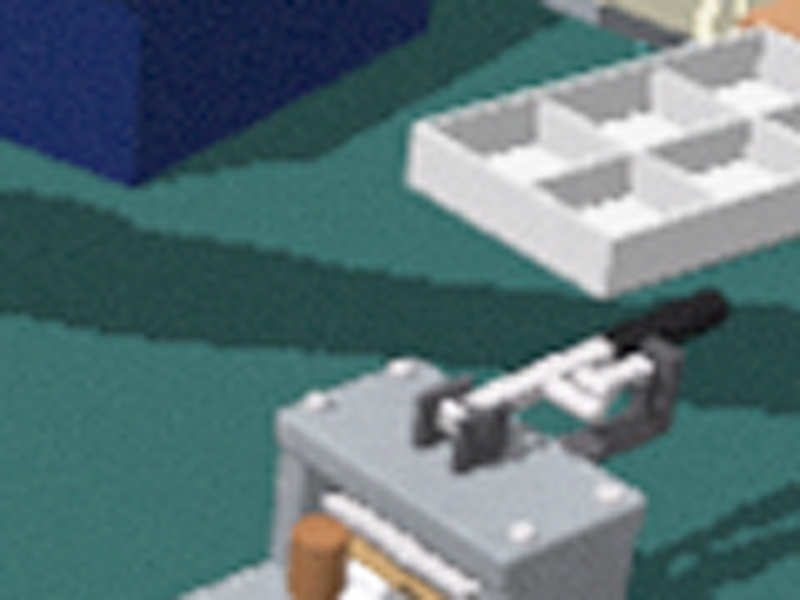

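The lever stays down on its own: its grip runs (605,335)–(725,305), within 2–3 camera pixels of the level prediction, which fits latched at about 0.66 rad. The knob at (318,555) matches its home prediction of (313,561), and the arm is clear. Handing in.

```bash
python3 -c "
from bench import *
print(finish_job())"
```

```text
the job is handed in; nothing more can be done
None
```

I finished the job and handed it in at about 21 s of the 72 s allowed. The hand-in gives no verdict, so success rests on my own checks below.

**What I did:**
- I took the larger block out of the slot nearer the robot.
- I tipped it carved face up onto the table and regripped it across its 56 mm width.
- I set it in the pocket, pushed the bed by its knob to the end stop, and pressed the lever down until the latch held.

**Last checks:**
- **Block:** it touched down at pocket floor height with about 2.6 N, and the picture taken after release showed it flat, leaf face up, inside the rim. After the bed went in I could see only its edge under the head.
- **Bed:** the push force jumped from about 3 N to 17 N at the end stop. In the last picture the knob was within about 1 pixel (roughly 3 mm) of its home position.
- **Lever:** it stayed down after the arm left, 2–3 pixels above the level line, which fits a latched lever.
- **Arm:** it was clear of everything, with wrist force around 0.5 N.

**Disagreements:**
- **Knob measurement:** one automatic measurement of the knob was 10 mm off, because its colour blob merged with the wood of the block. The later picture settled it.
- **Lever force:** the final push peaked at 52 N at the fingertips. That is under the 120 N wrist limit but far more than the 8 N the latch needs. The 40 N limit is for the arm and gripper body, and I judged that only the fingertips were touching.
- **Other objects:** I did not measure the spare block, jar, pot or paint box at the end. Nothing touched them that I could tell.

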